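# Renew the cartridges under the dosing unit's cover

## Task

Change the cartridges in the laundry dosing unit: lift its loose cover off the two pins and park it flat on the rubber mat, check the three bays and put every spent cartridge left in them into the grey bowl, then stand the three fresh cartridges from the tray one to a bay, fully home. Finally seat the cover back over both pins, flat on the unit, leaving the bowl standing upright on the counter and the tumblers, jigger, jar and clip where they are.

Things in the scene. Friction and masses are not known exactly. Their poses are not given: they have to be found in the camera images.
- housing: grey dosing unit, fixed, 84 (its x) x 210 mm (y); origin at the centre of its underside. Middle: block 36 mm high with three bays in a row along y. Ends (|y| 75 to 105 mm): solid shoulders 82 mm high, each with an upright 8 mm pin, tapered tip, 13 mm high, at x = 0, y = +-90 mm. Open to -x and +x above the block: fingers closing along its x reach the cartridges.
- cover_rib (a point): loose aluminium cover plate 84 (x) x 210 (y) x 6 mm, 250 g, with a black rib handle in the middle, 12 mm thick (x), 80 long (y), 28 high. This point: the rib's centre, 20 mm above the plate's underside, 14 below the rib's top; 102 mm above the housing's origin when seated. Starts seated. 13 mm holes at x = 0, y = +-90 mm go over the pins, either way round; axes then parallel to the housing's.
- mat: flat dark rubber mat on the counter, 120 mm (x) x 230 mm (y) x 4 mm, fixed; origin at the centre of its underside. Bare; the cover is parked here.
- bowl_mid (a point): loose grey ceramic bowl, 190 mm across the rim, 62 mm tall, narrower at the foot, wall 5 mm, 0.6 kg; this point lies on its axis, 31 mm above its underside. For spent cartridges.
- bay1 (a point): bay 1 of the housing: a square-cornered well 42 mm (x) x 36 mm (y), 28 mm deep; this point is the centre of its floor, 8 mm above the counter, axes as the housing's (y = -50 mm in the housing). A cartridge fully home stands upright on this floor; it fits with its x along the bay's x (or turned half round).
- bay2 (a point): bay 2 of the housing: a square-cornered well 42 mm (x) x 36 mm (y), 28 mm deep; this point is the centre of its floor, 8 mm above the counter, axes as the housing's (y = 0 mm in the housing). A cartridge fully home stands upright on this floor; it fits with its x along the bay's x (or turned half round).
- bay3 (a point): bay 3 of the housing: a square-cornered well 42 mm (x) x 36 mm (y), 28 mm deep; this point is the centre of its floor, 8 mm above the counter, axes as the housing's (y = 50 mm in the housing). A cartridge fully home stands upright on this floor; it fits with its x along the bay's x (or turned half round).
- spent1_mid (a point): spent cartridge, may be absent: cream plastic block 36 mm (x) x 30 mm (y) x 60 mm tall (shorter than a fresh one), 70 g; this point is its centre, z along its height. If present it starts upright in bay 1, under the cover, its top 68 mm above the counter.
- spent2_mid (a point): spent cartridge, may be absent: cream plastic block 36 mm (x) x 30 mm (y) x 60 mm tall (shorter than a fresh one), 70 g; this point is its centre, z along its height. If present it starts upright in bay 2, under the cover, its top 68 mm above the counter.
- spent3_mid (a point): spent cartridge, may be absent: cream plastic block 36 mm (x) x 30 mm (y) x 60 mm tall (shorter than a fresh one), 70 g; this point is its centre, z along its height. If present it starts upright in bay 3, under the cover, its top 68 mm above the counter.
- fresh1_mid (a point): fresh cartridge 1: cream plastic block 36 mm (x) x 30 mm (y) x 70 mm tall, 70 g, with two grey lines round it (a spent one has one); this point is its centre, z along its height. Starts upright on the oval tray. Any fresh one fits any bay; home in a bay its top is 78 mm above the counter.
- fresh2_mid (a point): fresh cartridge 2: cream plastic block 36 mm (x) x 30 mm (y) x 70 mm tall, 70 g, with two grey lines round it (a spent one has one); this point is its centre, z along its height. Starts upright on the oval tray. Any fresh one fits any bay; home in a bay its top is 78 mm above the counter.
- fresh3_mid (a point): fresh cartridge 3: cream plastic block 36 mm (x) x 30 mm (y) x 70 mm tall, 70 g, with two grey lines round it (a spent one has one); this point is its centre, z along its height. Starts upright on the oval tray. Any fresh one fits any bay; home in a bay its top is 78 mm above the counter.
- tray: oval grey melamine tray fixed on the counter, 360 mm (x) x 200 mm (y), floor 6 mm thick with a lip 12 mm high; origin at the centre of its underside
- tumbler1: upturned clear glass tumbler, solid outline 68 mm across at the counter, 58 mm at the top, 85 mm tall, on the tray, not part of the job; origin at the centre of its underside
- tumbler2: same as tumbler1, on the tray; origin at the centre of its underside
- tumbler3: same glass tumbler, on the counter; origin at the centre of its underside
- jigger: stainless steel hourglass measure, 48 mm across, 80 mm tall, on the counter; origin at the centre of its underside
- jar: clear spice jar with a black flip-top lid, 50 mm across, 90 mm tall, on the counter; origin at the centre of its underside
- clip: chrome spring clip lying on the counter, 75 x 24 mm, about 25 mm high; origin at the centre of its underside

How it is judged:
By the outcome, as a careful person would: the job done as asked, in the order asked, and still so for the second after the job is handed in, with the robot touching nothing.
Of spent1, spent2, spent3 only 1 to 3 are there at a start; the rules pass over those that are not, and their reading is None.
At some moment in a run one of bowl, cover may be knocked a few centimetres aside while the robot is not near it.
It also fails if it takes over 208 s, if anything falls off the work surface, if the arm or the gripper's body presses on something with over 40 N, if the wrist force passes 120 N, or if a joint passes its speed limit or range.

## Robot

A 7-joint arm with a two-finger parallel gripper is mounted at the origin on the work surface. World frame = base frame: x ahead of the robot, y to its left, z up, the work surface at z = 0. Lengths are in m, angles in rad, forces in N, time in s.
With the tool pointing down it reaches from about 0.4 to 0.875 m from the base axis. Payload 19.3 kg.
Tool frame: the origin (TCP) lies midway between the tips of the shut fingers; the grasp point (between the pads) lies 19 mm behind it; z points along the fingers, y is the direction in which the jaws open and shut (so a half turn about z gives the same grasp; the last joint's range is limited). The gripper opens to 85 mm and grips with 20 to 120 N. Pads are 22 mm wide; open, the fingers measure 114 mm over their backs; the gripper's body (76 mm by 85 mm) begins 54 mm behind the grasp point. The pads swing forward as they close: fully open they stand 13 mm farther back than shut.
Start: joints at [-0.07, 0.521, -0.036, 1.599, 0.021, 1.021, -0.113], TCP at [0.625, -0, 0.231] pointing down, gripper open.
Joint ranges: [-2.91, 2.91], [-0.3, 2.13], [-1.5, 1.42], [0.17, 2.43], [-1.26, 4.41], [0.16, 1.93], [-2.52, 2.52]. Speed limits (rad/s): [1.89, 1.89, 2.39, 2.39, 3.01, 3.01, 3.01].

## Interface

Orientations are given as [roll, pitch, yaw] about the fixed x, y, z axes, in that order (R = Rz(yaw) Ry(pitch) Rx(roll)).
In Python, from workcell import bot, eyes gives the robot as it stands. The module is installed in compiled form; this text tells all that it offers.
- The arm moves only by the shell command python3 -m jog 'ROWS' [FORCE]. ROWS is JSON, a list of rows, each an object with "delta_pos": the shift along the world's x, y, z in mm, a list of three; "spin": the turn about the world's z in rad; "claw": the closure, from 0 (fully open) to 1 (shut). In form: [{"delta_pos": [tx, ty, tz], "spin": spin, "claw": claw}, ...]. A call has 1 to 8 rows; each row is the pose to reach, as a shift and turn from the pose measured when the call began; what a row does not reach only later rows make up. A row lasts 1/10 s, in which the tool goes at most 50 mm and 8.59 degrees, less where a joint would pass 70% of its speed; a pose out of reach is approached as far as the arm can. A call with a gripper value outside its range is refused whole. The fingers move at their own pace and stop on an object; FORCE is the grip in N (left out, the last holds). Time passes only in rows, so rows that repeat a pose let the fingers close. It gives the time, the measured TCP pose, the force and the opening at its end, in the units of the state.
- bot.observe(): the state, without advancing time (a new reading comes with each control period).
- eyes.grab_frame(name): name is "scene" or "side" or "wrist"; returns the picture (384x512x3 uint8, blue, green, red); there is no depth.
- eyes.camera_params(name): a dict with "fx", "fy", "cx", "cy" (pixels), "origin" and "attitude" of the camera in the world. Camera axes: x right, y up, looking along -z (the intrinsics and any distortion apply to the point x, -y, -z); pixel columns grow to the right and rows downward; lengths in m; the calibration is good to about 2 mm. The wrist camera is an equidistant fisheye: a pixel r from the principal point sees the ray r / f radians off the axis. A picture is of the moment at which its call begins: read the wrist's pose just before it. camera_params takes no time and is no camera call; for the wrist camera it gives the pose at the moment of the call.
- bot.job_done(): hands the job in, once; it reports no verdict.
The state is a dict: "clock": time; "qpos": joint angles; "qd": joint speeds; "joint_efforts": joint torques, N m; "position": TCP position; "tool_rot": TCP orientation; "force": force on the tool from outside, world axes, zero at the start; "moment": the same for the moment, N m; "grip_width": finger opening in m.
Only numpy, scipy, OpenCV 4.12 (cv2) and the standard library are available. Lean on these libraries where they do the work, as an engineer would, in place of code of your own. Each camera call takes 0.05 s, during which the arm holds its last target. There are 200 camera calls.

## Working session

There is one attempt and no reset: what is moved stays moved. The work goes in short steps, Python scripts to look and compute and a shell command to move; the robot and the scene stay as the last step left them, time stands still between calls to the robot, and variables do not carry over. Pictures are saved under pics/ and viewed, about 12 in all and at most 16, crops included, and the job is handed in when it is done.

```bash
mkdir -p pics
cat > h.py <<'E'
import numpy as np, cv2
from workcell import bot, eyes
from scipy.spatial.transform import Rotation as R
def rot(a):
    a=np.array(a,float)
    if a.shape==(3,3): return a
    return R.from_euler('xyz',a).as_matrix() if a.size==3 else R.from_quat(a).as_matrix()
def cam(n):
    p=eyes.camera_params(n); return p
def grab(n,name=None):
    p=cam(n); im=eyes.grab_frame(n)
    if name: cv2.imwrite('pics/'+name,im)
    return im,p
def ray(p,uv,fish=False):
    x=(uv[0]-p['cx'])/p['fx']; y=(uv[1]-p['cy'])/p['fy']
    if fish:
        r=np.hypot(x,y); s=np.sin(r)/r if r>1e-9 else 1.; d=np.array([x*s,y*s,np.cos(r)])
    else: d=np.array([x,y,1.])
    return np.array(p['origin']), rot(p['attitude'])@np.array([d[0],-d[1],-d[2]])
def plane(p,uv,z,fish=False):
    o,d=ray(p,uv,fish); return o+d*(z-o[2])/d[2]
def proj(p,X,fish=False):
    c=rot(p['attitude']).T@(np.array(X)-np.array(p['origin'])); c=np.array([c[0],-c[1],-c[2]])
    if fish:
        h=np.hypot(c[0],c[1]); t=np.arctan2(h,c[2]); q=c[:2]/h*t
    else: q=c[:2]/c[2]
    return np.array([q[0]*p['fx']+p['cx'],q[1]*p['fy']+p['cy']])
E
python3 - <<'E'
from h import *
ims=[]
for n in ['scene','side','wrist']:
    im,p=grab(n,n+'0.png'); print(n,p)
print(bot.observe())
E
```

```text
scene {'fx': 419.75800943472115, 'fy': 419.75800943472115, 'cx': 250.4938426226183, 'cy': 192.22479564996607, 'origin': array([1.09188265, 0.2354243 , 0.84201216]), 'attitude': array([0.61565873, 0.00836187, 1.92336298])}
side {'fx': 459.3546878284578, 'fy': 459.3546878284578, 'cx': 263.0764274583691, 'cy': 186.7172321383692, 'origin': array([ 0.22138654, -1.07870246,  0.74150687]), 'attitude': array([ 1.07941359,  0.01092029, -0.30114958])}
wrist {'fx': 297.3186396354542, 'fy': 297.3186396354542, 'cx': 251.8330321510609, 'cy': 193.58732034131975, 'origin': array([0.62406422, 0.07851751, 0.37340864]), 'attitude': array([-3.12652849e-01,  3.61446410e-04, -1.16741063e-04])}
{'clock': 0.15, 'qpos': array([-0.0702121 ,  0.52189709, -0.03629432,  1.59985007,  0.02121125,
        1.02109485, -0.11285182]), 'qd': array([ 0.00095811, -0.00203573, -0.0011637 , -0.00193604, -0.00021648,
        0.00057457, -0.00084503]), 'joint_efforts': array([ 4.00798544e-04, -9.27376485e+01,  1.98035471e+00, -3.70049715e+01,
        1.79930578e-02,  6.46477114e-03, -1.41420460e-05]), 'position': array([ 6.24758616e-01, -4.35871819e-05,  2.30855524e-01]), 'tool_rot': array([-3.14073232e+00,  8.32153734e-05,  1.57072101e+00]), 'force': array([-1.53543755,  0.28435217, -0.43281634]), 'moment': array([-0.01067977,  0.00264592, -0.01996773]), 'grip_width': 0.08523723047790074}
```

View pics/scene0.png

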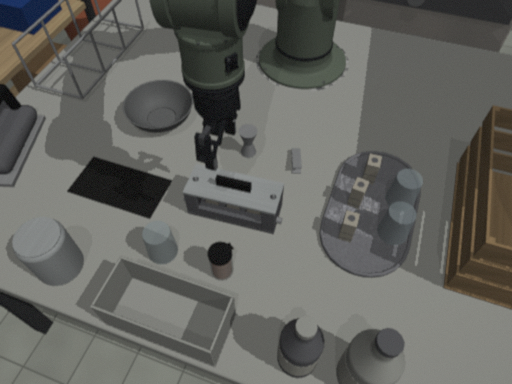

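View pics/side0.png

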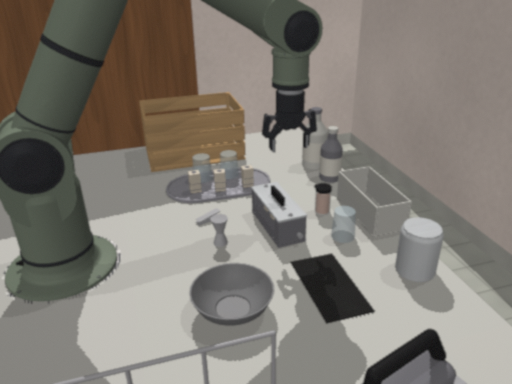

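View pics/wrist0.png

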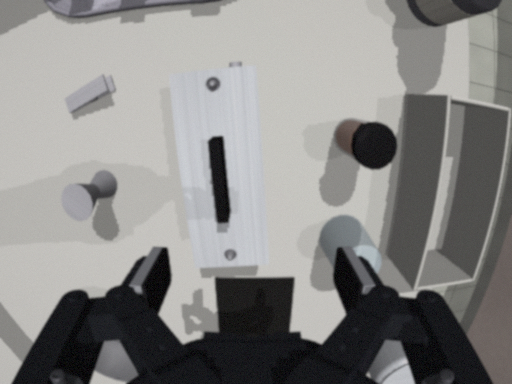

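Run:
```python
from h import *
im,w=cv2.imread('pics/wrist0.png'),cam('wrist')
a=plane(w,(213,84),.095,1);b=plane(w,(230,254),.095,1)
print('pins',a,b,'mid',(a+b)/2,'ang',np.degrees(np.arctan2((a-b)[1],(a-b)[0])),np.linalg.norm(a-b))
g=im.max(2); m=(g<45).astype(np.uint8); m[:130]=0;m[228:]=0;m[:,:200]=0;m[:,240:]=0
print('rib px',cv2.minAreaRect(cv2.findNonZero(m)))
c=plane(w,(218.5,137),.116,1),plane(w,(221,222),.116,1);print('rib ends',c,sum(c)/2)
s,sc=cv2.imread('pics/scene0.png'),cam('scene'); sd,ss=cv2.imread('pics/side0.png'),cam('side')
# mat
for nm,I,P,(x0,y0,x1,y1) in [('scene',s,sc,(60,150,178,220)),('side',sd,ss,(285,250,380,330))]:
    m=np.zeros(I.shape[:2],np.uint8); m[y0:y1,x0:x1]=(I.max(2)[y0:y1,x0:x1]<60)
    m=cv2.morphologyEx(m,cv2.MORPH_OPEN,np.ones((3,3)))
    cs,_=cv2.findContours(m,0,2); k=max(cs,key=cv2.contourArea)
    pts=np.array([plane(P,q[0],.004)[:2] for q in k],np.float32)
    r=cv2.minAreaRect(pts); print('mat',nm,r, cv2.minAreaRect(k))
# cartridges: bright cream tops
hsv=cv2.cvtColor(s,cv2.COLOR_BGR2HSV)
print('cream',hsv[170:173,357:361].tolist(), s[180,358],s[213,349],s[155,373])
big=cv2.resize(s[130:290,300:440],None,fx=5,fy=5,interpolation=cv2.INTER_CUBIC)[:600]
big2=cv2.resize(s[130:250,320:440],None,fx=5,fy=5,interpolation=cv2.INTER_CUBIC)
cv2.imwrite('pics/c1.png',big2)
# bowl rim
I=s; 
for uv in [(125,107),(193,107),(158,88),(158,131)]: print('bowl',plane(sc,uv,.062))
for uv in [(191,293),(273,293),(232,270)]: print('bowlside',plane(ss,uv,.062))
for n,uv in [('jig',(248,128)),('jar',(221,250)),('tum3',(158,232)),('clip',(297,160)),('tum1',(408,178)),('tum2',(401,213))]: print(n,plane(sc,uv,.08))
```

```text
pins [0.58823039 0.09469184 0.095     ] [ 0.60062057 -0.07952979  0.095     ] mid [0.59442548 0.00758103 0.095     ] ang 94.06787391720748 0.17466164935618395
rib px ((219.0951690673828, 179.38406372070312), (84.18390655517578, 13.296490669250488), 84.38241577148438)
rib ends (array([0.5950077 , 0.04707552, 0.116     ]), array([ 0.59486703, -0.03294911,  0.116     ])) [0.59493736 0.0070632  0.116     ]
mat scene ((0.6285541653633118, -0.2881430387496948), (0.22906646132469177, 0.11838138848543167), 89.95384979248047) ((119.56407165527344, 185.80348205566406), (94.16358947753906, 42.307472229003906), 18.060470581054688)
mat side ((0.6242719292640686, -0.29213958978652954), (0.11462362855672836, 0.22506988048553467), 0.14769089221954346) ((331.4852600097656, 286.808837890625), (82.14781951904297, 45.2756233215332), 59.03623962402344)
cream [[[105, 7, 76], [90, 3, 75], [120, 7, 76], [130, 10, 73]], [[120, 10, 77], [105, 7, 77], [105, 7, 76], [100, 10, 73]], [[110, 10, 76], [120, 10, 77], [120, 7, 75], [100, 10, 75]]] [129 142 145] [126 139 143] [122 134 139]
bowl [ 0.42869586 -0.37224908  0.062     ]
bowl [ 0.36747084 -0.20117216  0.062     ]
bowl [ 0.33157215 -0.32416589  0.062     ]
bowl [ 0.47717337 -0.24848808  0.062     ]
bowlside [ 0.29422155 -0.28591171  0.062     ]
bowlside [ 0.46535333 -0.34141584  0.062     ]
bowlside [ 0.3990456  -0.23603392  0.062     ]
jig [ 0.40619067 -0.03028566  0.08      ]
jar [0.74318713 0.03660764 0.08      ]
tum3 [ 0.74931636 -0.10324479  0.08      ]
clip [0.46408017 0.11402773 0.08      ]
tum1 [0.42963508 0.3658514  0.08      ]
tum2 [0.52984241 0.36518663 0.08      ]
```

View pics/c1.png

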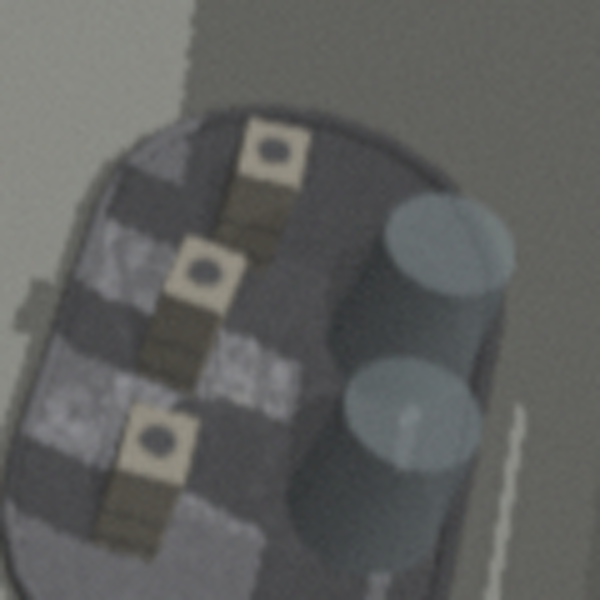

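```bash
cat > cart.py <<'E'
from h import *
def carts(s,sc,z=.076,box=(130,260,310,440),thr=115):
    x=s.astype(int); m=((x[...,2]-x[...,0]>8)&(x[...,2]>thr)).astype(np.uint8)
    k=np.zeros_like(m); k[box[0]:box[1],box[2]:box[3]]=m[box[0]:box[1],box[2]:box[3]]
    cs,_=cv2.findContours(k,0,1); out=[]
    for c in cs:
        if cv2.contourArea(c)<40: continue
        r=cv2.minAreaRect(np.array([plane(sc,q[0],z)[:2] for q in c],np.float32)*1000)
        out.append(r)
    return out
if __name__=='__main__':
    s,sc=grab('scene')
    for r in carts(s,sc): print(r)
    # bowl
    m=np.zeros(s.shape[:2],np.uint8); m[80:140,110:200]=(s.max(2)[80:140,110:200]<105)
    m=cv2.morphologyEx(m,cv2.MORPH_OPEN,np.ones((5,5))); cs,_=cv2.findContours(m,0,1); c=max(cs,key=cv2.contourArea)
    e=[plane(sc,q[0],.062)[:2] for q in c]; print('bowl',cv2.minEnclosingCircle(np.array(e,np.float32)), cv2.boundingRect(c))
E
python3 cart.py
python3 -m jog '[{"delta_pos":[-30,-60,30],"spin":0.07,"claw":0},{"delta_pos":[-30,-60,30],"spin":0.07,"claw":0},{"delta_pos":[-30,-60,30],"spin":0.07,"claw":0},{"delta_pos":[-30,-60,30],"spin":0.07,"claw":0},{"delta_pos":[-30,-60,30],"spin":0.07,"claw":0}]' 60
python3 -c "
from h import *
grab('wrist','w1.png')"
```

```text
((576.3624267578125, 268.1361389160156), (34.771480560302734, 28.252784729003906), 1.3290654420852661)
((480.93377685546875, 268.6045227050781), (28.707704544067383, 34.67336654663086), 81.62297821044922)
((399.5417175292969, 284.6944580078125), (34.481773376464844, 27.894018173217773), 1.7789678573608398)
bowl ((0.38440585136413574, -0.28503191471099854), 0.13324810564517975) (115, 80, 85, 57)
clock: 0.7
position: [0.595, -0.0589, 0.2605]
tool_rot: [-3.14, -0.001, 1.642]
force: [-0.1, 0.2, -0.1]
grip_width: 0.0851
```

View pics/w1.png

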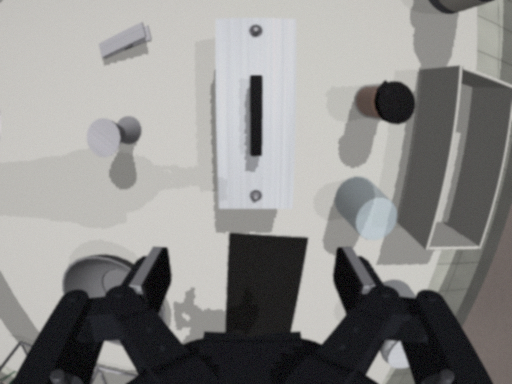

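```bash
cat > cov.py <<'E'
from h import *
def cov(im,w,dz=0,box=None,thr=45,zone=None):
    x0,y0,x1,y1=zone
    g=im.max(2); m=np.zeros(g.shape,np.uint8); m[y0:y1,x0:x1]=g[y0:y1,x0:x1]<thr
    cs,_=cv2.findContours(m,0,1)
    for c in cs:
        if cv2.contourArea(c)<15: continue
        A=cv2.contourArea(c); z=(.116 if A>200 else .095)+dz
        r=cv2.minAreaRect(np.array([plane(w,q[0],z,1)[:2]*1000 for q in c],np.float32)); print(A,[np.round(t,1) for t in r],cv2.boundingRect(c))
    return m
if __name__=='__main__':
    im=cv2.imread('pics/w1.png');w=cam('wrist')
    cov(im,w,zone=(220,22,292,205))
    P=np.array([plane(w,q,.088,1)[:2] for q in [(216,18),(295,18),(293,208),(219,208)]])*1000
    print(np.round(P,1),P.mean(0)); d=(P[0]+P[1]-P[2]-P[3]);print(np.degrees(np.arctan2(d[1],d[0])),np.linalg.norm(d)/2)
    a=plane(w,(256,30),.095,1);b=plane(w,(256,196),.095,1); print(a,b,(a+b)/2,np.degrees(np.arctan2((a-b)[1],(a-b)[0])))
E
python3 cov.py
```

```text
632.5 [array([593.1,   5.2]), array([ 8.7, 75. ]), np.float64(4.1)] (251, 77, 10, 78)
[[ 544.7  107.5]
 [ 627.   113.7]
 [ 643.7  -95.9]
 [ 559.7 -101.9]] [593.80758561   5.85889847]
94.3286472036593 210.0673762642653
[0.58739933 0.0942466  0.095     ] [ 0.60031042 -0.08220753  0.095     ] [0.59385488 0.00601954 0.095     ] 94.18485580625877
```

```bash
python3 -m jog '[{"delta_pos":[-1,65,-20],"spin":0.002,"claw":0},{"delta_pos":[-1,65,-60],"spin":0.002,"claw":0},{"delta_pos":[-1,65,-100],"spin":0.002,"claw":0.3},{"delta_pos":[-1,65,-130],"spin":0.002,"claw":0.5},{"delta_pos":[-1,65,-155],"spin":0.002,"claw":0.6},{"delta_pos":[-1,65,-168],"spin":0.002,"claw":0.6},{"delta_pos":[-1,65,-168],"spin":0.002,"claw":0.6},{"delta_pos":[-1,65,-168],"spin":0.002,"claw":0.6}]' 60
python3 -m jog '[{"delta_pos":[0,0,0],"spin":0,"claw":1},{"delta_pos":[0,0,0],"spin":0,"claw":1},{"delta_pos":[0,0,0],"spin":0,"claw":1},{"delta_pos":[0,0,0],"spin":0,"claw":1},{"delta_pos":[0,0,0],"spin":0,"claw":1},{"delta_pos":[0,0,0],"spin":0,"claw":1}]' 60
```

```text
clock: 1.55
position: [0.5944, 0.0064, 0.0931]
tool_rot: [-3.141, -0.001, 1.644]
force: [0.8, 0.0, -0.1]
grip_width: 0.0343
clock: 2.15
position: [0.5953, 0.0065, 0.0946]
tool_rot: [3.14, -0.001, 1.644]
force: [-1.6, 0.1, 8.1]
grip_width: 0.011
```

```bash
python3 -m jog '[{"delta_pos":[0,0,10],"spin":0,"claw":1},{"delta_pos":[0,0,25],"spin":0,"claw":1},{"delta_pos":[0,0,45],"spin":0,"claw":1},{"delta_pos":[0,0,70],"spin":0,"claw":1},{"delta_pos":[0,0,100],"spin":0,"claw":1},{"delta_pos":[0,0,110],"spin":0,"claw":1},{"delta_pos":[0,0,110],"spin":0,"claw":1}]'
python3 -m jog '[{"delta_pos":[4,-40,0],"spin":-0.03,"claw":1},{"delta_pos":[8,-80,0],"spin":-0.074,"claw":1},{"delta_pos":[12,-120,0],"spin":-0.074,"claw":1},{"delta_pos":[18,-165,0],"spin":-0.074,"claw":1},{"delta_pos":[24,-210,0],"spin":-0.074,"claw":1},{"delta_pos":[30,-255,0],"spin":-0.074,"claw":1},{"delta_pos":[32,-290,0],"spin":-0.074,"claw":1},{"delta_pos":[32,-296,0],"spin":-0.074,"claw":1}]'
python3 -c "
from h import *
a,_=grab('side');b,_=grab('scene')
cv2.imwrite('pics/a2.png',cv2.resize(np.hstack([a[150:384,200:440],b[80:314,40:280]]),None,fx=1.66,fy=1.66))"
```

```text
clock: 2.85
position: [0.596, 0.0065, 0.2067]
tool_rot: [3.137, -0.001, 1.644]
force: [-0.6, -0.5, -2.2]
grip_width: 0.0105
clock: 3.65
position: [0.6262, -0.2947, 0.2048]
tool_rot: [3.139, 0.001, 1.565]
force: [-1.1, -0.1, -1.8]
grip_width: 0.0109
```

View pics/a2.png

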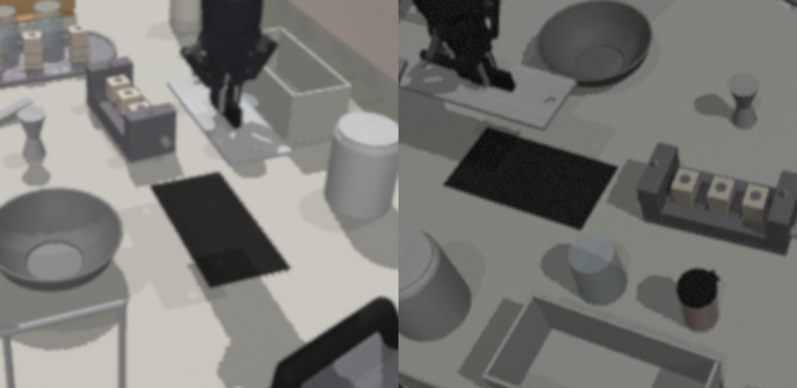

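```bash
python3 -m jog '[{"delta_pos":[0,4,-40],"spin":0.005,"claw":1},{"delta_pos":[0,4,-85],"spin":0.005,"claw":1},{"delta_pos":[0,4,-130],"spin":0.005,"claw":1},{"delta_pos":[0,4,-160],"spin":0.005,"claw":1},{"delta_pos":[0,4,-175],"spin":0.005,"claw":1},{"delta_pos":[0,4,-182],"spin":0.005,"claw":1},{"delta_pos":[0,4,-187],"spin":0.005,"claw":1},{"delta_pos":[0,4,-188],"spin":0.005,"claw":1}]'
python3 -m jog '[{"delta_pos":[0,0,0],"spin":0,"claw":1},{"delta_pos":[0,0,-1],"spin":0,"claw":0.9},{"delta_pos":[0,0,0],"spin":0,"claw":0.6},{"delta_pos":[0,0,0],"spin":0,"claw":0.4},{"delta_pos":[0,0,0],"spin":0,"claw":0.4},{"delta_pos":[0,0,0],"spin":0,"claw":0.4},{"delta_pos":[0,0,30],"spin":0,"claw":0.3},{"delta_pos":[0,0,70],"spin":0,"claw":0.3}]'
```

```text
clock: 4.55
position: [0.6276, -0.2865, 0.018]
tool_rot: [3.137, -0.001, 1.573]
force: [0.0, 0.6, -2.4]
grip_width: 0.0108
clock: 5.35
position: [0.6264, -0.286, 0.0869]
tool_rot: [3.141, -0.002, 1.573]
force: [-0.2, -0.4, 1.1]
grip_width: 0.0604
```

```bash
python3 -m jog '[{"delta_pos":[0,0,50],"spin":0,"claw":0},{"delta_pos":[0,0,100],"spin":0,"claw":0},{"delta_pos":[-5,40,145],"spin":0.03,"claw":0},{"delta_pos":[-15,85,173],"spin":0.0735,"claw":0},{"delta_pos":[-25,130,173],"spin":0.0735,"claw":0},{"delta_pos":[-31,175,173],"spin":0.0735,"claw":0},{"delta_pos":[-31,216,173],"spin":0.0735,"claw":0},{"delta_pos":[-31,216,173],"spin":0.0735,"claw":0}]'
python3 -m jog '[{"delta_pos":[0,0,0],"spin":0,"claw":0},{"delta_pos":[0,0,0],"spin":0,"claw":0}]'
cat > look.py <<'E'
from h import *
import sys
im,w=grab('wrist',sys.argv[1])
z=float(sys.argv[2])
x=im.astype(int); m=((x[...,2]-x[...,0]>8)&(x[...,2]>115)).astype(np.uint8); m[300:]=0
cs,_=cv2.findContours(m,0,1)
for c in cs:
    if cv2.contourArea(c)<150: continue
    r=cv2.minAreaRect(np.array([plane(w,q[0],z,1)[:2] for q in c],np.float32)*1000); print([np.round(t,1) for t in r],cv2.boundingRect(c))
E
python3 look.py w2.png .068
```

```text
clock: 6.15
position: [0.5955, -0.0631, 0.2605]
tool_rot: [3.14, -0.005, 1.655]
force: [0.6, -0.8, -0.0]
grip_width: 0.0855
clock: 6.35
position: [0.5956, -0.0631, 0.2605]
tool_rot: [3.14, -0.005, 1.655]
force: [0.8, -0.2, 0.4]
grip_width: 0.0857
[array([597.2, -43.1]), array([36.6, 32.6]), np.float64(4.8)] (239, 139, 33, 29)
[array([593.6,   6. ]), array([36.9, 29.5]), np.float64(5.0)] (239, 97, 34, 27)
[array([590. ,  55.2]), array([35.4, 30.9]), np.float64(4.8)] (240, 53, 33, 28)
```

View pics/w2.png

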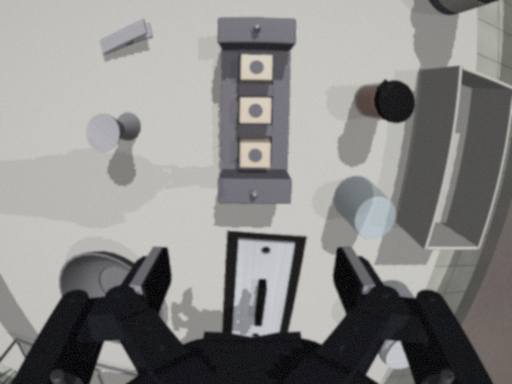

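```bash
cat > bowl.py <<'E'
from h import *
from scipy.optimize import least_squares
def bowl():
  for n,(x0,y0,x1,y1),t in [('scene',(105,70,200,145),100),('side',(170,250,292,335),100)]:
    s,P=grab(n); m=np.zeros(s.shape[:2],np.uint8); m[y0:y1,x0:x1]=(s.max(2)[y0:y1,x0:x1]<t)
    m=cv2.morphologyEx(m,cv2.MORPH_OPEN,np.ones((3,3))); m=cv2.morphologyEx(m,cv2.MORPH_CLOSE,np.ones((7,7)))
    cs,_=cv2.findContours(m,0,1); c=max(cs,key=cv2.contourArea); b=cv2.boundingRect(c)
    q=np.array([plane(P,u[0],.062)[:2] for u in c if u[0][1]<b[1]+.45*b[3]])
    f=least_squares(lambda v:np.linalg.norm(q-v,axis=1)-.095,[.39,-.29],loss='soft_l1',f_scale=.003)
    print('bowl',n,f.x,f.cost**.5,b,len(q))
bowl()
E
python3 bowl.py
python3 -m jog '[{"delta_pos":[1,20,-30],"spin":-0.007,"claw":0},{"delta_pos":[1,20,-70],"spin":-0.007,"claw":0},{"delta_pos":[1,20,-115],"spin":-0.007,"claw":0},{"delta_pos":[1,20,-155],"spin":-0.007,"claw":0},{"delta_pos":[1,20,-190],"spin":-0.007,"claw":0},{"delta_pos":[1,20,-216],"spin":-0.007,"claw":0},{"delta_pos":[1,20,-216],"spin":-0.007,"claw":0},{"delta_pos":[1,20,-216],"spin":-0.007,"claw":0.4}]' 40
python3 -m jog '[{"delta_pos":[0,0,0],"spin":0,"claw":1},{"delta_pos":[0,0,0],"spin":0,"claw":1},{"delta_pos":[0,0,0],"spin":0,"claw":1},{"delta_pos":[0,0,0],"spin":0,"claw":1},{"delta_pos":[0,0,0],"spin":0,"claw":1}]' 40
```

```text
bowl scene [ 0.33836114 -0.28955648] 0.06402495249081838 (105, 70, 95, 75) 128
bowl side [ 0.37476447 -0.31274309] 0.09706606600503526 (191, 265, 81, 61) 156
clock: 7.3
position: [0.5967, -0.0449, 0.0448]
tool_rot: [3.14, -0.004, 1.645]
force: [1.0, 0.1, 0.8]
grip_width: 0.073
clock: 7.8
position: [0.5975, -0.045, 0.0463]
tool_rot: [3.138, -0.004, 1.645]
force: [-1.3, 0.4, 10.2]
grip_width: 0.0354
```

```bash
python3 -m jog '[{"delta_pos":[0,0,20],"spin":0,"claw":1},{"delta_pos":[0,0,50],"spin":0,"claw":1},{"delta_pos":[0,0,100],"spin":0,"claw":1},{"delta_pos":[0,0,150],"spin":0,"claw":1},{"delta_pos":[-30,-25,190],"spin":-0.04,"claw":1},{"delta_pos":[-60,-60,200],"spin":-0.07,"claw":1},{"delta_pos":[-90,-95,200],"spin":-0.07,"claw":1},{"delta_pos":[-120,-130,200],"spin":-0.07,"claw":1}]'
python3 -m jog '[{"delta_pos":[-35,-40,0],"spin":0,"claw":1},{"delta_pos":[-65,-80,0],"spin":0,"claw":1},{"delta_pos":[-70,-120,0],"spin":0,"claw":1},{"delta_pos":[-70,-155,0],"spin":0,"claw":1},{"delta_pos":[-70,-155,0],"spin":0,"claw":1},{"delta_pos":[-70,-155,0],"spin":0,"claw":1}]'
python3 -c "
from h import *
a,w=grab('wrist');b,_=grab('side','s3.png');print(proj(w,(.395,-.29,.062),1))
cv2.imwrite('pics/a3.png',np.vstack([np.hstack([a,b[220:,170:320].repeat(2,0)[:328].repeat(2,1)[:, :288] if 0 else cv2.resize(b[200:384,170:308],(288,384))])]))
cv2.imwrite('pics/w3.png',a)"
```

```text
clock: 8.6
position: [0.4762, -0.1763, 0.2477]
tool_rot: [3.136, -0.003, 1.575]
force: [0.1, -1.9, -1.2]
grip_width: 0.0352
clock: 9.2
position: [0.4059, -0.3316, 0.248]
tool_rot: [3.136, -0.003, 1.574]
force: [0.3, 1.3, -0.8]
grip_width: 0.035
[241.57879401 134.39666869]
```

View pics/a3.png

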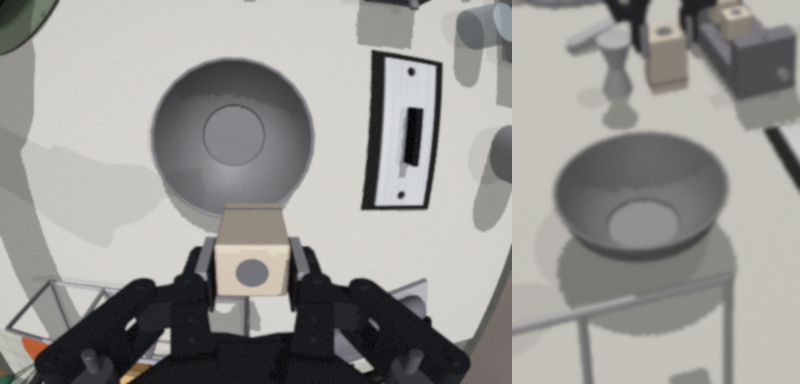

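```bash
cat > wb.py <<'E'
from h import *
def fit(w,pts):
    q=np.array([plane(w,u,.062,1)[:2] for u in pts])
    A=np.c_[2*q,np.ones(len(q))]; s=np.linalg.lstsq(A,(q**2).sum(1),rcond=None)[0]
    return s[:2],np.sqrt(s[2]+s[0]**2+s[1]**2)
E
python3 - <<'E'
from wb import *
print(fit(cam('wrist'),[(151,136),(314,136),(233,57),(172,80),(293,80),(180,197),(290,194)]))
E
```

```text
(array([ 0.38406644, -0.29344343]), np.float64(0.09304509801873673))
```

```bash
python3 -m jog '[{"delta_pos":[-22,18,-10],"spin":0,"claw":1},{"delta_pos":[-22,18,-50],"spin":0,"claw":1},{"delta_pos":[-22,18,-95],"spin":0,"claw":1},{"delta_pos":[-22,18,-135],"spin":0,"claw":1},{"delta_pos":[-22,18,-165],"spin":0,"claw":1},{"delta_pos":[-22,18,-182],"spin":0,"claw":1},{"delta_pos":[-22,18,-192],"spin":0,"claw":1},{"delta_pos":[-22,18,-194],"spin":0,"claw":1}]'
python3 -m jog '[{"delta_pos":[0,0,0],"spin":0,"claw":0.5},{"delta_pos":[0,0,0],"spin":0,"claw":0.45},{"delta_pos":[0,0,0],"spin":0,"claw":0.45},{"delta_pos":[0,0,0],"spin":0,"claw":0.45},{"delta_pos":[0,0,40],"spin":0,"claw":0.45},{"delta_pos":[0,0,85],"spin":0,"claw":0.4},{"delta_pos":[0,0,130],"spin":0,"claw":0.4},{"delta_pos":[0,0,170],"spin":0,"claw":0}]'
python3 -m jog '[{"delta_pos":[40,40,0],"spin":0.04,"claw":0},{"delta_pos":[80,80,0],"spin":0.0735,"claw":0},{"delta_pos":[115,120,0],"spin":0.0735,"claw":0},{"delta_pos":[150,160,0],"spin":0.0735,"claw":0},{"delta_pos":[180,200,0],"spin":0.0735,"claw":0},{"delta_pos":[205,240,0],"spin":0.0735,"claw":0},{"delta_pos":[210,270,0],"spin":0.0735,"claw":0},{"delta_pos":[210,290,0],"spin":0.0735,"claw":0}]'
python3 -m jog '[{"delta_pos":[0,0,0],"spin":0,"claw":0},{"delta_pos":[0,0,0],"spin":0,"claw":0}]'
```

```text
clock: 10.1
position: [0.3845, -0.3117, 0.0535]
tool_rot: [3.136, -0.004, 1.577]
force: [1.1, -0.1, 0.4]
grip_width: 0.0352
clock: 10.9
position: [0.3844, -0.3117, 0.2262]
tool_rot: [3.135, -0.003, 1.577]
force: [0.6, -0.2, -0.7]
grip_width: 0.0646
clock: 11.7
position: [0.5956, -0.0168, 0.226]
tool_rot: [3.135, -0.005, 1.655]
force: [-0.5, -1.1, -0.1]
grip_width: 0.0855
clock: 11.9
position: [0.5956, -0.0167, 0.2262]
tool_rot: [3.134, -0.005, 1.656]
force: [-0.6, -0.8, 0.7]
grip_width: 0.0856
```

```bash
python3 -m jog '[{"delta_pos":[-1,23,-10],"spin":-0.008,"claw":0},{"delta_pos":[-1,23,-50],"spin":-0.008,"claw":0},{"delta_pos":[-1,23,-95],"spin":-0.008,"claw":0},{"delta_pos":[-1,23,-135],"spin":-0.008,"claw":0},{"delta_pos":[-1,23,-165],"spin":-0.008,"claw":0},{"delta_pos":[-1,23,-181],"spin":-0.008,"claw":0},{"delta_pos":[-1,23,-181],"spin":-0.008,"claw":0},{"delta_pos":[-1,23,-181],"spin":-0.008,"claw":0.4}]' 40
python3 -m jog '[{"delta_pos":[0,0,0],"spin":0,"claw":1},{"delta_pos":[0,0,0],"spin":0,"claw":1},{"delta_pos":[0,0,0],"spin":0,"claw":1},{"delta_pos":[0,0,0],"spin":0,"claw":1},{"delta_pos":[0,0,0],"spin":0,"claw":1},{"delta_pos":[0,0,30],"spin":0,"claw":1},{"delta_pos":[0,0,75],"spin":0,"claw":1},{"delta_pos":[0,0,120],"spin":0,"claw":1}]' 40
python3 -m jog '[{"delta_pos":[0,0,45],"spin":0,"claw":1},{"delta_pos":[-30,-35,70],"spin":-0.07,"claw":1},{"delta_pos":[-60,-75,75],"spin":-0.07,"claw":1},{"delta_pos":[-90,-115,75],"spin":-0.07,"claw":1},{"delta_pos":[-120,-155,75],"spin":-0.07,"claw":1},{"delta_pos":[-150,-195,75],"spin":-0.07,"claw":1},{"delta_pos":[-180,-235,75],"spin":-0.07,"claw":1},{"delta_pos":[-180,-270,75],"spin":-0.07,"claw":1}]'
python3 -c "
from h import *
a,w=grab('wrist','w4.png')"
```

```text
clock: 12.7
position: [0.5952, 0.0055, 0.0463]
tool_rot: [3.133, -0.005, 1.647]
force: [0.5, -0.4, 0.1]
grip_width: 0.0735
clock: 13.5
position: [0.5948, 0.0055, 0.1681]
tool_rot: [3.134, -0.005, 1.647]
force: [1.0, 0.1, 0.3]
grip_width: 0.0352
clock: 14.3
position: [0.4114, -0.2664, 0.2441]
tool_rot: [3.134, -0.004, 1.575]
force: [2.2, 0.7, -0.4]
grip_width: 0.0351
```

View pics/w4.png

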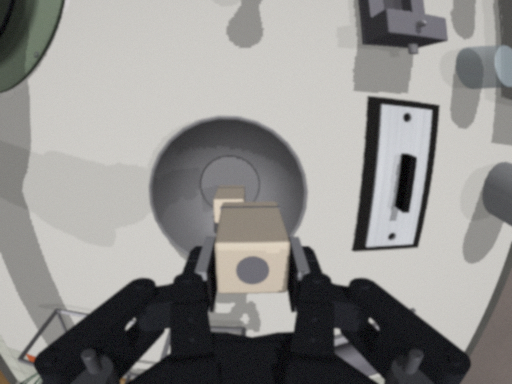

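```bash
python3 -m jog '[{"delta_pos":[-27,-4,-10],"spin":0,"claw":1},{"delta_pos":[-27,-4,-50],"spin":0,"claw":1},{"delta_pos":[-27,-4,-95],"spin":0,"claw":1},{"delta_pos":[-27,-4,-135],"spin":0,"claw":1},{"delta_pos":[-27,-4,-165],"spin":0,"claw":1},{"delta_pos":[-27,-4,-180],"spin":0,"claw":1},{"delta_pos":[-27,-4,-188],"spin":0,"claw":1},{"delta_pos":[-27,-4,-190],"spin":0,"claw":1}]'
python3 -m jog '[{"delta_pos":[0,0,0],"spin":0,"claw":0.5},{"delta_pos":[0,0,0],"spin":0,"claw":0.45},{"delta_pos":[0,0,0],"spin":0,"claw":0.45},{"delta_pos":[0,0,0],"spin":0,"claw":0.45},{"delta_pos":[0,0,40],"spin":0,"claw":0.45},{"delta_pos":[0,0,85],"spin":0,"claw":0.4},{"delta_pos":[0,0,130],"spin":0,"claw":0.4},{"delta_pos":[0,0,170],"spin":0,"claw":0}]'
python3 -m jog '[{"delta_pos":[40,40,0],"spin":0.04,"claw":0},{"delta_pos":[80,80,0],"spin":0.0735,"claw":0},{"delta_pos":[110,120,0],"spin":0.0735,"claw":0},{"delta_pos":[140,160,0],"spin":0.0735,"claw":0},{"delta_pos":[170,200,0],"spin":0.0735,"claw":0},{"delta_pos":[190,240,0],"spin":0.0735,"claw":0},{"delta_pos":[206,280,0],"spin":0.0735,"claw":0},{"delta_pos":[206,315,0],"spin":0.0735,"claw":0}]'
python3 -m jog '[{"delta_pos":[0,5,0],"spin":0,"claw":0},{"delta_pos":[0,5,0],"spin":0,"claw":0}]'
```

```text
clock: 15.15
position: [0.3853, -0.2758, 0.0541]
tool_rot: [3.133, -0.002, 1.571]
force: [-0.1, -0.0, 0.2]
grip_width: 0.0354
clock: 15.95
position: [0.3852, -0.2758, 0.2267]
tool_rot: [3.132, -0.001, 1.571]
force: [0.8, 0.2, -0.5]
grip_width: 0.0643
clock: 16.75
position: [0.5925, 0.0426, 0.2265]
tool_rot: [3.131, -0.002, 1.646]
force: [-0.0, -0.8, 0.6]
grip_width: 0.0856
clock: 16.95
position: [0.5924, 0.0489, 0.2265]
tool_rot: [3.131, -0.002, 1.649]
force: [-0.5, 0.1, 0.4]
grip_width: 0.0854
```

```bash
python3 -m jog '[{"delta_pos":[-2,7,-10],"spin":-0.002,"claw":0},{"delta_pos":[-2,7,-50],"spin":-0.002,"claw":0},{"delta_pos":[-2,7,-95],"spin":-0.002,"claw":0},{"delta_pos":[-2,7,-135],"spin":-0.002,"claw":0},{"delta_pos":[-2,7,-165],"spin":-0.002,"claw":0},{"delta_pos":[-2,7,-181],"spin":-0.002,"claw":0},{"delta_pos":[-2,7,-181],"spin":-0.002,"claw":0},{"delta_pos":[-2,7,-181],"spin":-0.002,"claw":0.4}]' 40
python3 -m jog '[{"delta_pos":[0,0,0],"spin":0,"claw":1},{"delta_pos":[0,0,0],"spin":0,"claw":1},{"delta_pos":[0,0,0],"spin":0,"claw":1},{"delta_pos":[0,0,0],"spin":0,"claw":1},{"delta_pos":[0,0,0],"spin":0,"claw":1},{"delta_pos":[0,0,30],"spin":0,"claw":1},{"delta_pos":[0,0,75],"spin":0,"claw":1},{"delta_pos":[0,0,120],"spin":0,"claw":1}]' 40
python3 -m jog '[{"delta_pos":[0,0,45],"spin":0,"claw":1},{"delta_pos":[-30,-35,80],"spin":-0.14,"claw":1},{"delta_pos":[-50,-75,90],"spin":-0.28,"claw":1},{"delta_pos":[-70,-115,95],"spin":-0.42,"claw":1},{"delta_pos":[-90,-155,95],"spin":-0.56,"claw":1},{"delta_pos":[-110,-195,95],"spin":-0.7,"claw":1},{"delta_pos":[-130,-235,95],"spin":-0.84,"claw":1},{"delta_pos":[-150,-270,95],"spin":-0.98,"claw":1}]'
python3 -m jog '[{"delta_pos":[-10,-30,0],"spin":-0.14,"claw":1},{"delta_pos":[-15,-60,0],"spin":-0.28,"claw":1},{"delta_pos":[-20,-70,0],"spin":-0.42,"claw":1},{"delta_pos":[-20,-75,0],"spin":-0.56,"claw":1},{"delta_pos":[-20,-78,0],"spin":-0.6,"claw":1},{"delta_pos":[-20,-78,0],"spin":-0.6,"claw":1}]'
python3 -c "
from h import *
a,w=grab('wrist','w5.png')"
```

```text
clock: 17.75
position: [0.5908, 0.0554, 0.0465]
tool_rot: [3.13, -0.002, 1.646]
force: [-0.7, -0.1, -0.0]
grip_width: 0.0733
clock: 18.55
position: [0.5905, 0.0554, 0.1682]
tool_rot: [3.131, -0.002, 1.646]
force: [0.9, 0.4, -1.0]
grip_width: 0.0351
clock: 19.35
position: [0.4393, -0.2164, 0.264]
tool_rot: [3.129, -0.003, 0.66]
force: [0.8, -0.0, -0.4]
grip_width: 0.0353
clock: 19.95
position: [0.4192, -0.2946, 0.2644]
tool_rot: [3.129, -0.003, 0.059]
force: [0.2, 0.4, -0.4]
grip_width: 0.0353
```

View pics/w5.png

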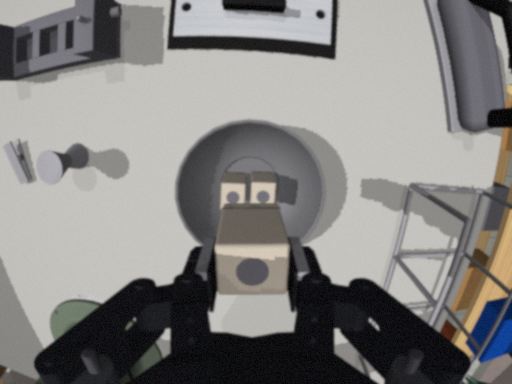

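```bash
python3 -m jog '[{"delta_pos":[4,1,-10],"spin":-0.055,"claw":1},{"delta_pos":[4,1,-50],"spin":-0.055,"claw":1},{"delta_pos":[4,1,-95],"spin":-0.055,"claw":1},{"delta_pos":[4,1,-135],"spin":-0.055,"claw":1},{"delta_pos":[4,1,-165],"spin":-0.055,"claw":1},{"delta_pos":[4,1,-185],"spin":-0.055,"claw":1},{"delta_pos":[4,1,-195],"spin":-0.055,"claw":1},{"delta_pos":[4,1,-197],"spin":-0.055,"claw":1}]'
python3 -m jog '[{"delta_pos":[0,0,0],"spin":0,"claw":0.6},{"delta_pos":[0,0,0],"spin":0,"claw":0.5},{"delta_pos":[0,0,0],"spin":0,"claw":0.45},{"delta_pos":[0,0,0],"spin":0,"claw":0.45},{"delta_pos":[0,0,40],"spin":0,"claw":0.45},{"delta_pos":[0,0,85],"spin":0,"claw":0.4},{"delta_pos":[0,0,130],"spin":0,"claw":0.4},{"delta_pos":[0,0,170],"spin":0,"claw":0}]'
python3 -c "
from h import *
a,w=grab('wrist');b,_=grab('scene');c,_=grab('side')
cv2.imwrite('pics/a6.png',np.hstack([a,np.vstack([cv2.resize(b[70:150,100:220],(288,192)),cv2.resize(c[250:330,172:292],(288,192))])]))"
```

```text
clock: 20.8
position: [0.4231, -0.293, 0.0669]
tool_rot: [3.13, -0.003, 0.007]
force: [-0.4, 0.3, -0.5]
grip_width: 0.035
clock: 21.6
position: [0.423, -0.2931, 0.2394]
tool_rot: [3.13, -0.004, 0.007]
force: [0.2, -0.2, 0.4]
grip_width: 0.0641
```

View pics/a6.png

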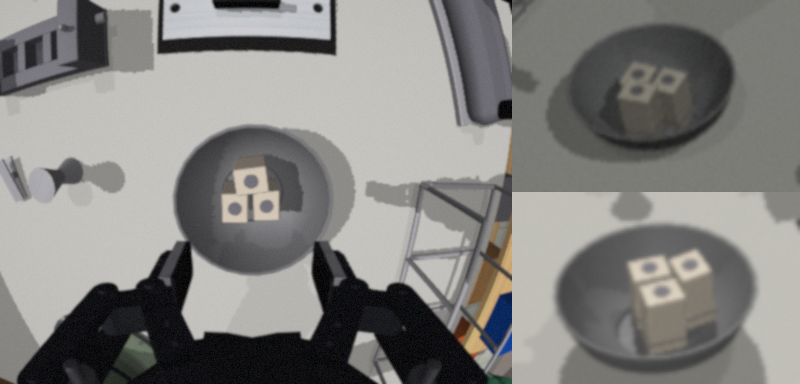

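```bash
python3 -m jog '[{"delta_pos":[0,30,40],"spin":0.14,"claw":0},{"delta_pos":[5,75,40],"spin":0.28,"claw":0},{"delta_pos":[10,120,40],"spin":0.42,"claw":0},{"delta_pos":[20,165,40],"spin":0.56,"claw":0},{"delta_pos":[30,210,40],"spin":0.7,"claw":0},{"delta_pos":[40,255,40],"spin":0.84,"claw":0},{"delta_pos":[50,300,40],"spin":0.98,"claw":0},{"delta_pos":[60,345,40],"spin":1.12,"claw":0}]'
python3 -m jog '[{"delta_pos":[5,45,0],"spin":0.14,"claw":0},{"delta_pos":[10,90,0],"spin":0.28,"claw":0},{"delta_pos":[10,130,0],"spin":0.42,"claw":0},{"delta_pos":[10,145,0],"spin":0.45,"claw":0},{"delta_pos":[10,145,0],"spin":0.45,"claw":0},{"delta_pos":[10,145,0],"spin":0.45,"claw":0}]'
python3 look.py w7.png .076
```

```text
clock: 22.55
position: [0.4837, 0.0535, 0.2786]
tool_rot: [3.13, -0.007, 1.133]
force: [1.0, -0.9, -0.0]
grip_width: 0.0854
clock: 23.15
position: [0.4936, 0.1975, 0.2779]
tool_rot: [3.131, -0.006, 1.581]
force: [-0.1, -0.8, 0.7]
grip_width: 0.0853
[array([574.9, 268.4]), array([35.4, 29.8]), np.float64(2.5)] (306, 98, 30, 26)
[array([480.1, 268.9]), array([30.1, 35.9]), np.float64(82.0)] (223, 94, 34, 29)
[array([398.8, 285.2]), array([36.8, 30.3]), np.float64(1.7)] (155, 82, 31, 28)
```

```bash
python3 -m jog '[{"delta_pos":[40,35,0],"spin":0.025,"claw":0},{"delta_pos":[75,65,-20],"spin":0.025,"claw":0},{"delta_pos":[81,71,-60],"spin":0.025,"claw":0.1},{"delta_pos":[81,71,-105],"spin":0.025,"claw":0.2},{"delta_pos":[81,71,-150],"spin":0.025,"claw":0.25},{"delta_pos":[81,71,-190],"spin":0.025,"claw":0.25},{"delta_pos":[81,71,-220],"spin":0.025,"claw":0.25},{"delta_pos":[81,71,-232],"spin":0.025,"claw":0.25}]' 40
python3 -m jog '[{"delta_pos":[0,0,0],"spin":0,"claw":0.4},{"delta_pos":[0,0,0],"spin":0,"claw":1},{"delta_pos":[0,0,0],"spin":0,"claw":1},{"delta_pos":[0,0,0],"spin":0,"claw":1},{"delta_pos":[0,0,0],"spin":0,"claw":1},{"delta_pos":[0,0,0],"spin":0,"claw":1}]' 40
python3 -m jog '[{"delta_pos":[0,0,15],"spin":0,"claw":1},{"delta_pos":[0,0,45],"spin":0,"claw":1},{"delta_pos":[0,0,90],"spin":0,"claw":1},{"delta_pos":[0,0,120],"spin":0,"claw":1},{"delta_pos":[5,-40,130],"spin":0.04,"claw":1},{"delta_pos":[10,-85,130],"spin":0.04,"claw":1},{"delta_pos":[15,-130,130],"spin":0.04,"claw":1},{"delta_pos":[15,-170,130],"spin":0.04,"claw":1}]'
```

```text
clock: 24.0
position: [0.5738, 0.2658, 0.0434]
tool_rot: [3.133, -0.004, 1.603]
force: [0.6, 0.1, -0.0]
grip_width: 0.0641
clock: 24.6
position: [0.5744, 0.2661, 0.0446]
tool_rot: [3.132, -0.004, 1.603]
force: [-0.6, -1.3, 8.5]
grip_width: 0.0354
clock: 25.4
position: [0.5899, 0.0938, 0.1761]
tool_rot: [3.13, -0.004, 1.642]
force: [1.3, -0.7, -1.1]
grip_width: 0.0354
```

```bash
python3 -m jog '[{"delta_pos":[0.5,-40,0],"spin":0.003,"claw":1},{"delta_pos":[0.5,-40,0],"spin":0.003,"claw":1},{"delta_pos":[0.5,-40,-40],"spin":0.003,"claw":1},{"delta_pos":[0.5,-40,-75],"spin":0.003,"claw":1},{"delta_pos":[0.5,-40,-85],"spin":0.003,"claw":1},{"delta_pos":[0.5,-40,-87],"spin":0.003,"claw":1},{"delta_pos":[0.5,-40,-87],"spin":0.003,"claw":1}]'
python3 look.py w8.png .119
```

```text
clock: 26.1
position: [0.5911, 0.0539, 0.0905]
tool_rot: [3.129, -0.004, 1.645]
force: [-0.7, -0.3, -0.6]
grip_width: 0.0354
[array([589.3,  63.5]), array([36.2, 42.6]), np.float64(3.7)] (211, 218, 83, 82)
[array([587.7,  87.6]), array([25.4,  4. ]), np.float64(3.8)] (222, 207, 62, 10)
[array([681. ,  81.9]), array([15.2, 38. ]), np.float64(67.1)] (421, 206, 45, 46)
```

View pics/w8.png

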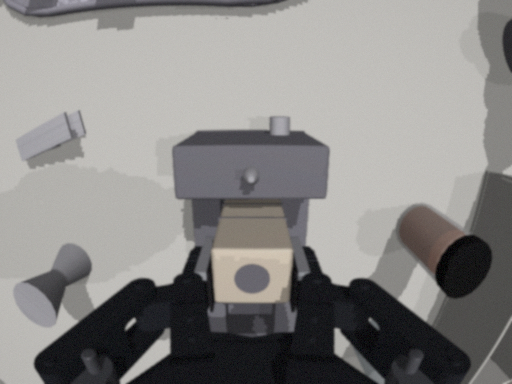

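Run:
```python
from h import *
w=cam('wrist'); im=cv2.imread('pics/w8.png')
q=[plane(w,u,.1219,1)[:2]*1000 for u in [(215,250),(290,250),(289,302),(216,301)]];print(np.round(q,1),np.mean(q,0))
print(plane(w,(250,172),.095,1), plane(w,(252,280),.1219,1))
for y in range(236,262,2): print(y,im[y,225:280:12].max(1).tolist() if 0 else im[y,225:280].mean(0).astype(int))
```

```text
[[573.1  69.8]
 [605.2  71.9]
 [608.5  43.5]
 [574.   42. ]] [590.20981699  56.81489578]
[0.5862636  0.09839387 0.095     ] [0.59003112 0.05552116 0.1219    ]
236 [112 123 132]
238 [113 123 132]
240 [113 123 132]
242 [113 123 132]
244 [113 123 132]
246 [115 125 135]
248 [140 153 162]
250 [174 190 200]
252 [181 197 208]
254 [178 195 207]
256 [175 192 204]
258 [171 186 199]
260 [166 182 193]
```

```bash
python3 -m jog '[{"delta_pos":[0,0,-15],"spin":0,"claw":1},{"delta_pos":[0,0,-25],"spin":0,"claw":1},{"delta_pos":[0,0,-33],"spin":0,"claw":1},{"delta_pos":[0,0,-39],"spin":0,"claw":1},{"delta_pos":[0,0,-43],"spin":0,"claw":1},{"delta_pos":[0,0,-44],"spin":0,"claw":1},{"delta_pos":[0,0,-44],"spin":0,"claw":1}]'
```

```text
clock: 26.85
position: [0.5912, 0.054, 0.0468]
tool_rot: [3.128, -0.004, 1.645]
force: [-1.0, 1.3, -1.3]
grip_width: 0.0354
```

```bash
python3 -m jog '[{"delta_pos":[0,0,0],"spin":0,"claw":0.5},{"delta_pos":[0,0,0],"spin":0,"claw":0.4},{"delta_pos":[0,0,0],"spin":0,"claw":0.4},{"delta_pos":[0,0,0],"spin":0,"claw":0.4},{"delta_pos":[0,0,40],"spin":0,"claw":0.4},{"delta_pos":[0,0,85],"spin":0,"claw":0.3},{"delta_pos":[-5,10,125],"spin":0,"claw":0.25},{"delta_pos":[-20,45,130],"spin":-0.1,"claw":0.25}]'
python3 -m jog '[{"delta_pos":[-25,40,0],"spin":-0.1,"claw":0.25},{"delta_pos":[-50,80,0],"spin":-0.11,"claw":0.25},{"delta_pos":[-75,120,0],"spin":-0.11,"claw":0.25},{"delta_pos":[-90,160,0],"spin":-0.11,"claw":0.25},{"delta_pos":[-90,167,0],"spin":-0.11,"claw":0.25},{"delta_pos":[-90,167,0],"spin":-0.11,"claw":0.25}]'
```

```text
clock: 27.65
position: [0.5741, 0.0964, 0.1815]
tool_rot: [3.121, -0.005, 1.54]
force: [0.6, 0.8, -0.9]
grip_width: 0.0641
clock: 28.25
position: [0.4837, 0.2648, 0.1815]
tool_rot: [3.121, -0.005, 1.433]
force: [-0.6, -0.4, -0.0]
grip_width: 0.0639
```

```bash
python3 -m jog '[{"delta_pos":[-3.5,4,-40],"spin":0,"claw":0.25},{"delta_pos":[-3.5,4,-80],"spin":0,"claw":0.25},{"delta_pos":[-3.5,4,-115],"spin":0,"claw":0.25},{"delta_pos":[-3.5,4,-135],"spin":0,"claw":0.25},{"delta_pos":[-3.5,4,-137],"spin":0,"claw":0.25},{"delta_pos":[-3.5,4,-137],"spin":0,"claw":1},{"delta_pos":[-3.5,4,-137],"spin":0,"claw":1},{"delta_pos":[-3.5,4,-137],"spin":0,"claw":1}]' 40
python3 -m jog '[{"delta_pos":[0,0,0],"spin":0,"claw":1},{"delta_pos":[0,0,0],"spin":0,"claw":1}]' 40
python3 -m jog '[{"delta_pos":[0,0,20],"spin":0,"claw":1},{"delta_pos":[0,0,60],"spin":0,"claw":1},{"delta_pos":[0,0,105],"spin":0,"claw":1},{"delta_pos":[10,-20,130],"spin":0.1,"claw":1},{"delta_pos":[35,-60,130],"spin":0.21,"claw":1},{"delta_pos":[60,-100,130],"spin":0.21,"claw":1},{"delta_pos":[80,-145,130],"spin":0.21,"claw":1},{"delta_pos":[100,-190,130],"spin":0.21,"claw":1}]'
```

```text
clock: 29.05
position: [0.481, 0.2688, 0.046]
tool_rot: [3.12, -0.006, 1.432]
force: [1.0, -0.8, 4.5]
grip_width: 0.0355
clock: 29.25
position: [0.4815, 0.2689, 0.0469]
tool_rot: [3.118, -0.007, 1.432]
force: [-1.1, -0.3, -1.1]
grip_width: 0.0354
clock: 30.05
position: [0.5821, 0.0771, 0.1774]
tool_rot: [3.118, -0.007, 1.642]
force: [0.3, 1.2, -0.9]
grip_width: 0.0356
```

```bash
python3 -m jog '[{"delta_pos":[12,-45,0],"spin":0.003,"claw":1},{"delta_pos":[12,-71,0],"spin":0.003,"claw":1},{"delta_pos":[12,-71,0],"spin":0.003,"claw":1},{"delta_pos":[12,-71,-40],"spin":0.003,"claw":1},{"delta_pos":[12,-71,-75],"spin":0.003,"claw":1},{"delta_pos":[12,-71,-86],"spin":0.003,"claw":1},{"delta_pos":[12,-71,-86],"spin":0.003,"claw":1},{"delta_pos":[12,-71,-86],"spin":0.003,"claw":1}]'
cat > held.py <<'E'
from h import *
import sys
im,w=grab('wrist',sys.argv[1]); z=bot.observe()['position'][2]-float(sys.argv[2])/1000+.07
m=np.zeros(im.shape[:2],np.uint8); m[215:320,195:310]=(im.max(2)[215:320,195:310]>150)
m=cv2.morphologyEx(m,cv2.MORPH_OPEN,np.ones((9,9)))
c=max(cv2.findContours(m,0,1)[0],key=cv2.contourArea); r=cv2.minAreaRect(np.array([plane(w,q[0],z,1)[:2]*1000 for q in c],np.float32)); print(cv2.boundingRect(c),[np.round(t,1) for t in r])
E
python3 held.py w9.png 40.9
```

```text
clock: 30.85
position: [0.5949, 0.0064, 0.0927]
tool_rot: [3.116, -0.007, 1.646]
force: [0.3, -0.5, -0.3]
grip_width: 0.0358
(213, 251, 78, 54) [array([593.2,   7.3]), array([34.3, 29.5]), np.float64(4.0)]
```

```bash
python3 -m jog '[{"delta_pos":[-0.5,-1,-10],"spin":0,"claw":1},{"delta_pos":[-0.5,-1,-25],"spin":0,"claw":1},{"delta_pos":[-0.5,-1,-33],"spin":0,"claw":1},{"delta_pos":[-0.5,-1,-39],"spin":0,"claw":1},{"delta_pos":[-0.5,-1,-43],"spin":0,"claw":1},{"delta_pos":[-0.5,-1,-44],"spin":0,"claw":1},{"delta_pos":[-0.5,-1,-44],"spin":0,"claw":1}]'
```

```text
clock: 31.6
position: [0.5946, 0.0054, 0.049]
tool_rot: [3.116, -0.007, 1.645]
force: [-0.1, 0.0, -0.7]
grip_width: 0.0356
```

```bash
python3 -m jog '[{"delta_pos":[0,0,0],"spin":0,"claw":0.5},{"delta_pos":[0,0,0],"spin":0,"claw":0.4},{"delta_pos":[0,0,0],"spin":0,"claw":0.4},{"delta_pos":[0,0,0],"spin":0,"claw":0.4},{"delta_pos":[0,0,40],"spin":0,"claw":0.4},{"delta_pos":[0,0,85],"spin":0,"claw":0.3},{"delta_pos":[-5,10,125],"spin":0,"claw":0.25},{"delta_pos":[-30,40,130],"spin":-0.045,"claw":0.25}]'
python3 -m jog '[{"delta_pos":[-25,38,0],"spin":0,"claw":0.25},{"delta_pos":[-50,76,0],"spin":0,"claw":0.25},{"delta_pos":[-75,114,0],"spin":0,"claw":0.25},{"delta_pos":[-100,150,0],"spin":0,"claw":0.25},{"delta_pos":[-125,187,0],"spin":0,"claw":0.25},{"delta_pos":[-150,220,0],"spin":0,"claw":0.25},{"delta_pos":[-165,240,0],"spin":0,"claw":0.25},{"delta_pos":[-165,240,0],"spin":0,"claw":0.25}]'
```

```text
clock: 32.4
position: [0.5678, 0.0435, 0.1836]
tool_rot: [3.108, -0.007, 1.596]
force: [1.1, 0.8, -0.8]
grip_width: 0.0644
clock: 33.2
position: [0.4007, 0.2865, 0.1838]
tool_rot: [3.108, -0.008, 1.601]
force: [0.7, 0.0, 0.6]
grip_width: 0.064
```

```bash
python3 -m jog '[{"delta_pos":[0,0,40],"spin":0,"claw":0.25},{"delta_pos":[0,0,80],"spin":0,"claw":0.25},{"delta_pos":[0,0,80],"spin":0,"claw":0.25},{"delta_pos":[0,0,80],"spin":0,"claw":0.25},{"delta_pos":[0,0,40],"spin":0,"claw":0.25},{"delta_pos":[0,0,-5],"spin":0,"claw":0.25}]'
python3 -m jog '[{"delta_pos":[0,0,0],"spin":0,"claw":0.25},{"delta_pos":[0,0,0],"spin":0,"claw":0.25}]'
```

```text
clock: 33.8
position: [0.4013, 0.2862, 0.178]
tool_rot: [3.106, -0.01, 1.6]
force: [0.7, 0.6, -1.5]
grip_width: 0.0645
clock: 34.0
position: [0.4012, 0.2856, 0.178]
tool_rot: [3.108, -0.008, 1.6]
force: [-0.1, -0.5, 1.7]
grip_width: 0.0645
```

```bash
python3 -m jog '[{"delta_pos":[0,-40,30],"spin":0,"claw":0.25},{"delta_pos":[0,-80,30],"spin":0,"claw":0.25},{"delta_pos":[0,-120,30],"spin":0,"claw":0.25},{"delta_pos":[0,-160,30],"spin":0,"claw":0.25}]'
python3 -m jog '[{"delta_pos":[40,0,0],"spin":0,"claw":0.25},{"delta_pos":[80,0,0],"spin":0,"claw":0.25},{"delta_pos":[120,0,0],"spin":0,"claw":0.25}]'
python3 -m jog '[{"delta_pos":[-40,0,0],"spin":0,"claw":0.25},{"delta_pos":[-80,0,0],"spin":0,"claw":0.25},{"delta_pos":[-120,0,0],"spin":0,"claw":0.25}]'
python3 -m jog '[{"delta_pos":[0,40,0],"spin":0,"claw":0.25},{"delta_pos":[0,80,0],"spin":0,"claw":0.25},{"delta_pos":[0,120,0],"spin":0,"claw":0.25}]'
python3 -m jog '[{"delta_pos":[0,0,0],"spin":0.1,"claw":0.25},{"delta_pos":[0,0,0],"spin":0.2,"claw":0.25}]'
python3 -m jog '[{"delta_pos":[0,0,0],"spin":-0.1,"claw":0.25},{"delta_pos":[0,0,0],"spin":-0.2,"claw":0.25}]'
python3 -m jog '[{"delta_pos":[0,0,0],"spin":0,"claw":0.25},{"delta_pos":[0,0,0],"spin":0,"claw":0.25}]'
```

```text
clock: 34.4
position: [0.4018, 0.1244, 0.2102]
tool_rot: [3.105, -0.01, 1.6]
force: [1.3, -0.0, -0.3]
grip_width: 0.0642
clock: 34.7
position: [0.5243, 0.124, 0.2131]
tool_rot: [3.102, -0.011, 1.599]
force: [-0.2, -0.4, 1.7]
grip_width: 0.0638
clock: 35.0
position: [0.4038, 0.124, 0.2146]
tool_rot: [3.1, -0.012, 1.598]
force: [0.2, 0.7, 1.2]
grip_width: 0.0641
clock: 35.3
position: [0.4044, 0.2458, 0.2173]
tool_rot: [3.097, -0.014, 1.598]
force: [1.2, -0.9, 0.1]
grip_width: 0.0643
clock: 35.5
position: [0.4049, 0.2476, 0.2197]
tool_rot: [3.094, -0.015, 1.804]
force: [-0.3, -0.5, -0.6]
grip_width: 0.0643
clock: 35.7
position: [0.4057, 0.248, 0.2221]
tool_rot: [3.092, -0.017, 1.6]
force: [0.6, -0.1, -0.3]
grip_width: 0.0642
clock: 35.9
position: [0.4063, 0.2484, 0.2238]
tool_rot: [3.09, -0.018, 1.603]
force: [-0.7, 0.6, 0.3]
grip_width: 0.064
```

```bash
python3 -c "
from h import *
o=bot.observe();print(np.round(o['qpos'],3),np.round(o['joint_efforts'],1),o['position'],o['tool_rot'])"
python3 -m jog '[{"delta_pos":[60,-60,0],"spin":0,"claw":0.25},{"delta_pos":[90,-100,0],"spin":0,"claw":0.25},{"delta_pos":[100,-140,0],"spin":0,"claw":0.25},{"delta_pos":[100,-140,0],"spin":0,"claw":0.25},{"delta_pos":[100,-140,0],"spin":0,"claw":0.25},{"delta_pos":[100,-140,0],"spin":0,"claw":0.25}]'
python3 -m jog '[{"delta_pos":[0,0,0],"spin":0,"claw":0.25},{"delta_pos":[0,0,0],"spin":0,"claw":0.25},{"delta_pos":[0,0,0],"spin":0,"claw":0.25}]'
python3 -m jog '[{"delta_pos":[0,0,0],"spin":0,"claw":0.25}]'
python3 -c "
from h import *
o=bot.observe();print(np.round(o['qpos'],3),np.round(o['joint_efforts'],1),o['position'],o['tool_rot'])"
```

```text
[-0.575  0.271 -0.132  2.025  0.075  0.798 -0.722] [ -0.4 -63.2   0.4 -32.9   0.1  -0.1  -0.6] [0.4063166  0.24836632 0.22380677] [ 3.08967344 -0.01782875  1.60264538]
clock: 36.5
position: [0.5064, 0.1083, 0.2243]
tool_rot: [3.089, -0.018, 1.604]
force: [0.3, 0.9, -0.1]
grip_width: 0.064
clock: 36.8
position: [0.5062, 0.1091, 0.2244]
tool_rot: [3.089, -0.018, 1.605]
force: [0.6, -0.5, 0.7]
grip_width: 0.064
clock: 36.9
position: [0.506, 0.1096, 0.2245]
tool_rot: [3.089, -0.018, 1.606]
force: [0.3, -0.2, -0.1]
grip_width: 0.0641
[-0.274  0.333 -0.066  1.93   0.027  0.824 -0.318] [  0.1 -70.5   0.9 -33.8   0.   -0.3   0. ] [0.50603168 0.10957913 0.2244953 ] [ 3.08912429 -0.01841268  1.60631579]
```

```bash
cat > tilt.py <<'E'
from h import *
o=bot.observe();z=rot(o['tool_rot'])[:,2];print('tilt',np.round(z[:2]*1000),'q',np.round(o['qpos'],2),np.round(o['position'],3),'yaw %.3f'%o['tool_rot'][2])
E
python3 -m jog '[{"delta_pos":[0,0,0],"spin":0.14,"claw":0.25},{"delta_pos":[0,0,0],"spin":0.28,"claw":0.25},{"delta_pos":[0,0,0],"spin":0.42,"claw":0.25},{"delta_pos":[0,0,0],"spin":0.56,"claw":0.25},{"delta_pos":[0,0,0],"spin":0.7,"claw":0.25},{"delta_pos":[0,0,0],"spin":0.84,"claw":0.25},{"delta_pos":[0,0,0],"spin":0.98,"claw":0.25},{"delta_pos":[0,0,0],"spin":1.1,"claw":0.25}]'
python3 -m jog '[{"delta_pos":[0,0,0],"spin":0.14,"claw":0.25},{"delta_pos":[0,0,0],"spin":0.28,"claw":0.25},{"delta_pos":[0,0,0],"spin":0.42,"claw":0.25},{"delta_pos":[0,0,0],"spin":0.56,"claw":0.25},{"delta_pos":[0,0,0],"spin":0.7,"claw":0.25},{"delta_pos":[0,0,0],"spin":0.84,"claw":0.25},{"delta_pos":[0,0,0],"spin":0.98,"claw":0.25},{"delta_pos":[0,0,0],"spin":1.1,"claw":0.25}]'
python3 -m jog '[{"delta_pos":[0,0,0],"spin":0.14,"claw":0.25},{"delta_pos":[0,0,0],"spin":0.28,"claw":0.25},{"delta_pos":[0,0,0],"spin":0.4,"claw":0.25},{"delta_pos":[0,0,0],"spin":0.4,"claw":0.25}]'
python3 tilt.py
python3 -m jog '[{"delta_pos":[-40,40,0],"spin":0,"claw":0.25},{"delta_pos":[-80,80,0],"spin":0,"claw":0.25}]' >/dev/null; python3 tilt.py
python3 -m jog '[{"delta_pos":[0,0,40],"spin":0,"claw":0.25},{"delta_pos":[0,0,80],"spin":0,"claw":0.25}]' >/dev/null; python3 tilt.py
python3 -m jog '[{"delta_pos":[0,0,-40],"spin":0,"claw":0.25},{"delta_pos":[0,0,-80],"spin":0,"claw":0.25}]' >/dev/null; python3 tilt.py
python3 -m jog '[{"delta_pos":[0,0,0],"spin":0,"claw":0.25}]' >/dev/null; python3 tilt.py
python3 -m jog '[{"delta_pos":[0,0,0],"spin":0,"claw":0.25}]' >/dev/null; python3 tilt.py
```

```text
clock: 37.7
position: [0.506, 0.1098, 0.2245]
tool_rot: [3.089, -0.018, 2.713]
force: [-0.3, -0.5, 0.3]
grip_width: 0.0642
clock: 38.5
position: [0.5059, 0.11, 0.2245]
tool_rot: [3.089, -0.018, -2.464]
force: [0.6, -0.2, 0.6]
grip_width: 0.0639
clock: 38.9
position: [0.5058, 0.1103, 0.2244]
tool_rot: [3.089, -0.018, -2.062]
force: [-0.0, 0.0, 0.3]
grip_width: 0.0642
tilt [-55.   9.] q [ 0.17  0.45 -0.65  1.82  0.28  1.02  2.06] [0.506 0.11  0.224] yaw -2.062
tilt [-56.  10.] q [ 0.05  0.38 -0.7   1.94  0.25  0.96  1.88] [0.435 0.181 0.224] yaw -2.068
tilt [-57.   9.] q [ 0.1   0.28 -0.73  1.83  0.16  1.14  1.95] [0.433 0.182 0.305] yaw -2.069
tilt [-53.  10.] q [ 0.05  0.38 -0.7   1.94  0.25  0.96  1.87] [0.434 0.183 0.226] yaw -2.074
tilt [-58.   9.] q [ 0.05  0.38 -0.7   1.94  0.25  0.96  1.87] [0.432 0.182 0.223] yaw -2.077
tilt [-58.   9.] q [ 0.05  0.38 -0.7   1.94  0.24  0.96  1.87] [0.432 0.182 0.224] yaw -2.079
```

```bash
python3 -m jog '[{"delta_pos":[0,0,50],"spin":0,"claw":0.25},{"delta_pos":[0,0,100],"spin":0,"claw":0.25},{"delta_pos":[0,0,100],"spin":0,"claw":0.25},{"delta_pos":[0,0,100],"spin":0,"claw":0.25},{"delta_pos":[0,0,50],"spin":0,"claw":0.25},{"delta_pos":[0,0,0],"spin":0,"claw":0.25}]' >/dev/null; python3 tilt.py
python3 -m jog '[{"delta_pos":[0,0,0],"spin":0,"claw":0.25},{"delta_pos":[0,0,0],"spin":0,"claw":0.25},{"delta_pos":[0,0,0],"spin":0,"claw":0.25},{"delta_pos":[0,0,0],"spin":0,"claw":0.25},{"delta_pos":[0,0,0],"spin":0,"claw":0.25}]' >/dev/null; python3 tilt.py
python3 -m jog '[{"delta_pos":[50,-20,0],"spin":0,"claw":0.25},{"delta_pos":[95,-40,0],"spin":0,"claw":0.25},{"delta_pos":[140,-60,0],"spin":0,"claw":0.25}]' >/dev/null; python3 tilt.py
python3 -m jog '[{"delta_pos":[0,0,0],"spin":0,"claw":0.25},{"delta_pos":[0,0,0],"spin":0,"claw":0.25},{"delta_pos":[0,0,0],"spin":0,"claw":0.25},{"delta_pos":[0,0,0],"spin":0,"claw":0.25},{"delta_pos":[0,0,0],"spin":0,"claw":0.25}]' >/dev/null; python3 tilt.py
python3 -m jog '[{"delta_pos":[-50,20,0],"spin":0,"claw":0.25},{"delta_pos":[-95,40,0],"spin":0,"claw":0.25},{"delta_pos":[-140,60,0],"spin":0,"claw":0.25}]' >/dev/null; python3 tilt.py
python3 -m jog '[{"delta_pos":[0,0,0],"spin":0,"claw":0.25},{"delta_pos":[0,0,0],"spin":0,"claw":0.25},{"delta_pos":[0,0,0],"spin":0,"claw":0.25},{"delta_pos":[0,0,0],"spin":0,"claw":0.25},{"delta_pos":[0,0,0],"spin":0,"claw":0.25}]' >/dev/null; python3 tilt.py
```

```text
tilt [-56.  10.] q [ 0.06  0.38 -0.71  1.94  0.25  0.96  1.87] [0.433 0.182 0.223] yaw -2.081
tilt [-54.  10.] q [ 0.06  0.38 -0.71  1.94  0.25  0.96  1.87] [0.433 0.182 0.225] yaw -2.081
tilt [-52.  10.] q [ 0.13  0.55 -0.63  1.65  0.32  1.1   2.04] [0.572 0.122 0.226] yaw -2.081
tilt [-52.  10.] q [ 0.13  0.55 -0.63  1.65  0.32  1.1   2.04] [0.572 0.123 0.226] yaw -2.080
tilt [-51.  10.] q [ 0.06  0.37 -0.71  1.94  0.25  0.96  1.87] [0.433 0.182 0.226] yaw -2.080
tilt [-52.  10.] q [ 0.06  0.38 -0.71  1.94  0.25  0.96  1.87] [0.433 0.182 0.226] yaw -2.081
```

```bash
for i in 1 2 3 4 5 6; do
python3 -m jog '[{"delta_pos":[50,-20,0],"spin":0,"claw":0.25},{"delta_pos":[95,-40,0],"spin":0,"claw":0.25},{"delta_pos":[140,-60,0],"spin":0,"claw":0.25}]' >/dev/null
python3 -m jog '[{"delta_pos":[-50,20,0],"spin":0,"claw":0.25},{"delta_pos":[-95,40,0],"spin":0,"claw":0.25},{"delta_pos":[-140,60,0],"spin":0,"claw":0.25}]' >/dev/null; python3 tilt.py; done; python3 -c "
from h import *
print(bot.observe()['clock'])"
```

```text
tilt [-53.  10.] q [ 0.06  0.37 -0.71  1.95  0.25  0.96  1.86] [0.431 0.182 0.225] yaw -2.083
tilt [-54.  10.] q [ 0.06  0.38 -0.71  1.95  0.25  0.96  1.86] [0.431 0.181 0.224] yaw -2.085
tilt [-56.  11.] q [ 0.06  0.38 -0.71  1.95  0.25  0.96  1.86] [0.43  0.18  0.223] yaw -2.086
tilt [-57.  11.] q [ 0.06  0.38 -0.71  1.95  0.25  0.96  1.86] [0.43  0.18  0.223] yaw -2.088
tilt [-58.  11.] q [ 0.07  0.38 -0.71  1.95  0.25  0.96  1.86] [0.43  0.179 0.222] yaw -2.090
tilt [-59.  11.] q [ 0.07  0.38 -0.71  1.95  0.25  0.95  1.86] [0.43  0.178 0.221] yaw -2.091
46.0
```

```bash
for i in 1 2 3; do
python3 -m jog '[{"delta_pos":[0,0,40],"spin":0,"claw":0.25},{"delta_pos":[0,0,80],"spin":0,"claw":0.25},{"delta_pos":[0,0,100],"spin":0,"claw":0.25},{"delta_pos":[0,0,100],"spin":0,"claw":0.25},{"delta_pos":[0,0,100],"spin":0,"claw":0.25},{"delta_pos":[0,0,100],"spin":0,"claw":0.25},{"delta_pos":[0,0,100],"spin":0,"claw":0.25}]' >/dev/null;python3 tilt.py
python3 -m jog '[{"delta_pos":[0,0,-50],"spin":0,"claw":0.25},{"delta_pos":[0,0,-100],"spin":0,"claw":0.25}]' >/dev/null;python3 tilt.py
python3 -m jog '[{"delta_pos":[0,0,0],"spin":0,"claw":0.25},{"delta_pos":[0,0,0],"spin":0,"claw":0.25},{"delta_pos":[0,0,0],"spin":0,"claw":0.25},{"delta_pos":[0,0,0],"spin":0,"claw":0.25},{"delta_pos":[0,0,0],"spin":0,"claw":0.25},{"delta_pos":[0,0,0],"spin":0,"claw":0.25}]' >/dev/null; python3 tilt.py; done
```

```text
tilt [-61.  11.] q [ 0.12  0.26 -0.75  1.82  0.14  1.18  1.95] [0.429 0.178 0.32 ] yaw -2.091
tilt [-59.  12.] q [ 0.07  0.38 -0.71  1.95  0.25  0.95  1.86] [0.43  0.178 0.22 ] yaw -2.092
tilt [-58.  12.] q [ 0.07  0.38 -0.71  1.95  0.25  0.95  1.86] [0.43  0.178 0.221] yaw -2.092
tilt [-59.  12.] q [ 0.13  0.26 -0.75  1.82  0.15  1.17  1.95] [0.43  0.178 0.32 ] yaw -2.092
tilt [-57.  12.] q [ 0.07  0.38 -0.72  1.95  0.25  0.95  1.85] [0.43  0.178 0.22 ] yaw -2.092
tilt [-56.  12.] q [ 0.07  0.38 -0.72  1.95  0.25  0.95  1.86] [0.43  0.178 0.22 ] yaw -2.092
tilt [-58.  12.] q [ 0.13  0.26 -0.76  1.82  0.15  1.17  1.95] [0.43  0.178 0.32 ] yaw -2.092
tilt [-56.  13.] q [ 0.08  0.38 -0.72  1.96  0.26  0.95  1.85] [0.43  0.178 0.219] yaw -2.092
tilt [-54.  13.] q [ 0.08  0.38 -0.72  1.95  0.26  0.95  1.85] [0.431 0.178 0.22 ] yaw -2.093
```

```bash
H='x'
python3 -m jog '[{"delta_pos":[-10,40,0],"spin":0,"claw":0.25},{"delta_pos":[-20,80,0],"spin":0,"claw":0.25}]' >/dev/null;python3 tilt.py
python3 -m jog '[{"delta_pos":[0,0,0],"spin":0,"claw":0.25},{"delta_pos":[0,0,0],"spin":0,"claw":0.25},{"delta_pos":[0,0,0],"spin":0,"claw":0.25},{"delta_pos":[0,0,0],"spin":0,"claw":0.25},{"delta_pos":[0,0,0],"spin":0,"claw":0.25}]' >/dev/null; python3 tilt.py
python3 -m jog '[{"delta_pos":[10,-40,0],"spin":0,"claw":0.25},{"delta_pos":[20,-80,0],"spin":0,"claw":0.25}]' >/dev/null;python3 tilt.py
python3 -m jog '[{"delta_pos":[0,0,0],"spin":0,"claw":0.25},{"delta_pos":[0,0,0],"spin":0,"claw":0.25},{"delta_pos":[0,0,0],"spin":0,"claw":0.25},{"delta_pos":[0,0,0],"spin":0,"claw":0.25},{"delta_pos":[0,0,0],"spin":0,"claw":0.25}]' >/dev/null; python3 tilt.py
echo claw; python3 -m jog '[{"delta_pos":[0,0,0],"spin":0,"claw":1},{"delta_pos":[0,0,0],"spin":0,"claw":1}]' >/dev/null; python3 tilt.py
python3 -m jog '[{"delta_pos":[0,0,0],"spin":0,"claw":1},{"delta_pos":[0,0,0],"spin":0,"claw":1},{"delta_pos":[0,0,0],"spin":0,"claw":1},{"delta_pos":[0,0,0],"spin":0,"claw":1},{"delta_pos":[0,0,0],"spin":0,"claw":1}]' >/dev/null; python3 tilt.py
echo upstop;python3 -m jog '[{"delta_pos":[0,0,50],"spin":0,"claw":0.25},{"delta_pos":[0,0,50],"spin":0,"claw":0.25}]' >/dev/null;python3 tilt.py
python3 -m jog '[{"delta_pos":[0,0,0],"spin":0,"claw":0.25},{"delta_pos":[0,0,0],"spin":0,"claw":0.25},{"delta_pos":[0,0,0],"spin":0,"claw":0.25},{"delta_pos":[0,0,0],"spin":0,"claw":0.25},{"delta_pos":[0,0,0],"spin":0,"claw":0.25}]' >/dev/null; python3 tilt.py
echo downstop;python3 -m jog '[{"delta_pos":[0,0,-50],"spin":0,"claw":0.25}]' >/dev/null;python3 tilt.py
python3 -m jog '[{"delta_pos":[0,0,0],"spin":0,"claw":0.25},{"delta_pos":[0,0,0],"spin":0,"claw":0.25},{"delta_pos":[0,0,0],"spin":0,"claw":0.25},{"delta_pos":[0,0,0],"spin":0,"claw":0.25},{"delta_pos":[0,0,0],"spin":0,"claw":0.25}]' >/dev/null; python3 tilt.py
```

```text
tilt [-54.  13.] q [-0.09  0.41 -0.73  1.91  0.28  0.96  1.67] [0.411 0.258 0.22 ] yaw -2.096
tilt [-53.  13.] q [-0.09  0.41 -0.73  1.91  0.28  0.96  1.67] [0.411 0.258 0.221] yaw -2.097
tilt [-53.  13.] q [ 0.08  0.38 -0.72  1.95  0.26  0.95  1.85] [0.431 0.177 0.221] yaw -2.095
tilt [-53.  13.] q [ 0.08  0.38 -0.72  1.95  0.26  0.95  1.85] [0.431 0.177 0.221] yaw -2.094
claw
tilt [-54.  13.] q [ 0.08  0.38 -0.72  1.95  0.26  0.95  1.85] [0.431 0.178 0.221] yaw -2.093
tilt [-54.  13.] q [ 0.08  0.38 -0.72  1.95  0.26  0.95  1.85] [0.431 0.178 0.221] yaw -2.093
upstop
tilt [-48.  15.] q [ 0.11  0.31 -0.75  1.89  0.2   1.06  1.9 ] [0.432 0.179 0.275] yaw -2.093
tilt [-49.  15.] q [ 0.11  0.31 -0.75  1.89  0.2   1.06  1.9 ] [0.432 0.179 0.274] yaw -2.093
downstop
tilt [-42.  18.] q [ 0.08  0.37 -0.73  1.95  0.25  0.95  1.85] [0.435 0.18  0.228] yaw -2.094
tilt [-40.  18.] q [ 0.08  0.37 -0.73  1.94  0.25  0.95  1.85] [0.435 0.18  0.229] yaw -2.094
```

```bash
for i in 1 2; do
python3 -m jog '[{"delta_pos":[0,0,50],"spin":0,"claw":0.25},{"delta_pos":[0,0,50],"spin":0,"claw":0.25}]' >/dev/null;python3 tilt.py
python3 -m jog '[{"delta_pos":[0,0,0],"spin":0,"claw":0.25},{"delta_pos":[0,0,0],"spin":0,"claw":0.25},{"delta_pos":[0,0,0],"spin":0,"claw":0.25},{"delta_pos":[0,0,0],"spin":0,"claw":0.25},{"delta_pos":[0,0,0],"spin":0,"claw":0.25}]' >/dev/null; python3 tilt.py
python3 -m jog '[{"delta_pos":[0,0,-50],"spin":0,"claw":0.25}]' >/dev/null;python3 tilt.py
python3 -m jog '[{"delta_pos":[0,0,0],"spin":0,"claw":0.25},{"delta_pos":[0,0,0],"spin":0,"claw":0.25},{"delta_pos":[0,0,0],"spin":0,"claw":0.25},{"delta_pos":[0,0,0],"spin":0,"claw":0.25},{"delta_pos":[0,0,0],"spin":0,"claw":0.25}]' >/dev/null; python3 tilt.py; done
```

```text
tilt [-34.  20.] q [ 0.12  0.3  -0.76  1.87  0.19  1.07  1.91] [0.437 0.182 0.283] yaw -2.094
tilt [-35.  20.] q [ 0.12  0.3  -0.75  1.87  0.19  1.07  1.91] [0.436 0.182 0.283] yaw -2.094
tilt [-28.  22.] q [ 0.09  0.36 -0.74  1.93  0.25  0.96  1.85] [0.439 0.183 0.236] yaw -2.095
tilt [-26.  23.] q [ 0.09  0.36 -0.74  1.93  0.25  0.96  1.86] [0.439 0.183 0.237] yaw -2.095
tilt [-20.  25.] q [ 0.12  0.29 -0.76  1.86  0.19  1.07  1.91] [0.441 0.184 0.292] yaw -2.095
tilt [-21.  25.] q [ 0.12  0.29 -0.76  1.86  0.19  1.07  1.91] [0.441 0.184 0.291] yaw -2.095
tilt [-14.  27.] q [ 0.09  0.35 -0.74  1.92  0.25  0.96  1.86] [0.443 0.186 0.245] yaw -2.095
tilt [-12.  28.] q [ 0.09  0.35 -0.74  1.92  0.25  0.97  1.86] [0.443 0.186 0.246] yaw -2.095
```

```bash
python3 -m jog '[{"delta_pos":[0,0,0],"spin":0.13,"claw":0.25},{"delta_pos":[0,0,0],"spin":0.26,"claw":0.25},{"delta_pos":[0,0,0],"spin":0.39,"claw":0.25},{"delta_pos":[0,0,0],"spin":0.5,"claw":0.25},{"delta_pos":[0,0,0],"spin":0.5,"claw":0.25},{"delta_pos":[0,0,0],"spin":0.5,"claw":0.25}]' >/dev/null;python3 tilt.py
python3 -m jog '[{"delta_pos":[0,0,50],"spin":0,"claw":0.25},{"delta_pos":[0,0,50],"spin":0,"claw":0.25}]' >/dev/null
python3 -m jog '[{"delta_pos":[0,0,0],"spin":0,"claw":0.25},{"delta_pos":[0,0,0],"spin":0,"claw":0.25},{"delta_pos":[0,0,0],"spin":0,"claw":0.25},{"delta_pos":[0,0,0],"spin":0,"claw":0.25},{"delta_pos":[0,0,0],"spin":0,"claw":0.25}]' >/dev/null; python3 tilt.py
python3 -m jog '[{"delta_pos":[0,0,-50],"spin":0,"claw":0.25}]' >/dev/null
python3 -m jog '[{"delta_pos":[0,0,0],"spin":0,"claw":0.25},{"delta_pos":[0,0,0],"spin":0,"claw":0.25},{"delta_pos":[0,0,0],"spin":0,"claw":0.25},{"delta_pos":[0,0,0],"spin":0,"claw":0.25},{"delta_pos":[0,0,0],"spin":0,"claw":0.25}]'; python3 tilt.py
for i in 1 2 3 4; do python3 -m jog '[{"delta_pos":[0,0,0],"spin":-0.14,"claw":0.25},{"delta_pos":[0,0,0],"spin":-0.28,"claw":0.25},{"delta_pos":[0,0,0],"spin":-0.42,"claw":0.25},{"delta_pos":[0,0,0],"spin":-0.56,"claw":0.25},{"delta_pos":[0,0,0],"spin":-0.7,"claw":0.25},{"delta_pos":[0,0,0],"spin":-0.84,"claw":0.25},{"delta_pos":[0,0,0],"spin":-0.98,"claw":0.25},{"delta_pos":[0,0,0],"spin":-1.12,"claw":0.25}]' >/dev/null;python3 tilt.py; done
```

```text
tilt [-24.  18.] q [ 0.17  0.38 -0.85  1.91  0.31  1.    2.3 ] [0.444 0.186 0.246] yaw -1.599
tilt [-19.  20.] q [ 0.2   0.32 -0.88  1.84  0.24  1.11  2.35] [0.445 0.187 0.3  ] yaw -1.602
clock: 58.4
position: [0.4475, 0.1885, 0.2544]
tool_rot: [3.13, 0.023, -1.603]
force: [-0.1, -0.6, -0.4]
grip_width: 0.0641
tilt [-10.  23.] q [ 0.17  0.37 -0.86  1.9   0.3   1.01  2.3 ] [0.448 0.188 0.254] yaw -1.603
tilt [17. 20.] q [-0.02  0.31 -0.61  1.92  0.21  0.95  1.26] [0.448 0.189 0.255] yaw -2.729
tilt [26. -7.] q [-0.21  0.28 -0.39  1.93  0.15  0.94  0.18] [0.448 0.189 0.256] yaw 2.428
tilt [  6. -26.] q [-0.39  0.28 -0.18  1.92  0.09  0.96 -0.89] [0.448 0.189 0.256] yaw 1.302
tilt [-20. -15.] q [-0.54  0.28  0.02  1.91 -0.    0.98 -1.91] [0.448 0.189 0.257] yaw 0.177
```

```bash
python3 -m jog '[{"delta_pos":[0,0,0],"spin":-0.13,"claw":0.25},{"delta_pos":[0,0,0],"spin":-0.26,"claw":0.25},{"delta_pos":[0,0,0],"spin":-0.26,"claw":0.25},{"delta_pos":[0,0,0],"spin":-0.26,"claw":0.25}]' >/dev/null;python3 tilt.py
python3 -m jog '[{"delta_pos":[0,0,50],"spin":0,"claw":0.25},{"delta_pos":[0,0,50],"spin":0,"claw":0.25}]' >/dev/null
python3 -m jog '[{"delta_pos":[0,0,0],"spin":0,"claw":0.25},{"delta_pos":[0,0,0],"spin":0,"claw":0.25},{"delta_pos":[0,0,0],"spin":0,"claw":0.25},{"delta_pos":[0,0,0],"spin":0,"claw":0.25},{"delta_pos":[0,0,0],"spin":0,"claw":0.25}]' >/dev/null; python3 tilt.py
python3 -m jog '[{"delta_pos":[0,0,-50],"spin":0,"claw":0.25}]' >/dev/null
python3 -m jog '[{"delta_pos":[0,0,0],"spin":0,"claw":0.25},{"delta_pos":[0,0,0],"spin":0,"claw":0.25},{"delta_pos":[0,0,0],"spin":0,"claw":0.25},{"delta_pos":[0,0,0],"spin":0,"claw":0.25},{"delta_pos":[0,0,0],"spin":0,"claw":0.25}]'>/dev/null; python3 tilt.py
python3 -m jog '[{"delta_pos":[0,0,50],"spin":0,"claw":0.25},{"delta_pos":[0,0,50],"spin":0,"claw":0.25}]' >/dev/null
python3 -m jog '[{"delta_pos":[0,0,0],"spin":0,"claw":0.25},{"delta_pos":[0,0,0],"spin":0,"claw":0.25},{"delta_pos":[0,0,0],"spin":0,"claw":0.25},{"delta_pos":[0,0,0],"spin":0,"claw":0.25},{"delta_pos":[0,0,0],"spin":0,"claw":0.25}]' ; python3 tilt.py
```

```text
tilt [-23.  -9.] q [-0.57  0.28  0.06  1.91 -0.02  0.97 -2.15] [0.448 0.189 0.257] yaw -0.079
tilt [-18.  -7.] q [-0.57  0.23  0.07  1.83 -0.02  1.1  -2.15] [0.45  0.19  0.311] yaw -0.075
tilt [-10.  -2.] q [-0.57  0.27  0.06  1.9  -0.02  0.98 -2.14] [0.452 0.191 0.266] yaw -0.075
clock: 64.0
position: [0.4539, 0.1921, 0.3203]
tool_rot: [-3.14, 0.004, -0.075]
force: [-0.4, 0.6, 0.6]
grip_width: 0.064
tilt [-4.  1.] q [-0.57  0.22  0.07  1.82 -0.02  1.11 -2.15] [0.454 0.192 0.32 ] yaw -0.075
```

```bash
python3 -m jog '[{"delta_pos":[0,0,0],"spin":0.14,"claw":0.25},{"delta_pos":[0,0,-5],"spin":0.28,"claw":0.25},{"delta_pos":[0,0,-15],"spin":0.42,"claw":0.25},{"delta_pos":[0,0,-30],"spin":0.56,"claw":0.25},{"delta_pos":[0,0,-50],"spin":0.7,"claw":0.25},{"delta_pos":[0,0,-70],"spin":0.84,"claw":0.25},{"delta_pos":[0,0,-80],"spin":0.98,"claw":0.25},{"delta_pos":[0,0,-80],"spin":1.1,"claw":0.25}]'
python3 -m jog '[{"delta_pos":[-5,10,0],"spin":0.14,"claw":0.25},{"delta_pos":[-15,25,0],"spin":0.28,"claw":0.25},{"delta_pos":[-30,50,0],"spin":0.42,"claw":0.25},{"delta_pos":[-45,75,0],"spin":0.56,"claw":0.25},{"delta_pos":[-55,91,0],"spin":0.575,"claw":0.25},{"delta_pos":[-55,92,0],"spin":0.575,"claw":0.25},{"delta_pos":[-55,92,0],"spin":0.575,"claw":0.25},{"delta_pos":[-55,92,0],"spin":0.575,"claw":0.25}]'
python3 tilt.py; python3 look.py w10.png .076
```

```text
clock: 64.8
position: [0.4532, 0.1918, 0.2386]
tool_rot: [-3.139, 0.007, 1.031]
force: [-0.4, 0.3, 1.4]
grip_width: 0.0639
clock: 65.6
position: [0.3987, 0.2829, 0.2384]
tool_rot: [-3.139, 0.007, 1.603]
force: [-0.7, -0.6, -0.8]
grip_width: 0.0638
tilt [-2. -7.] q [-0.52  0.31 -0.27  1.93  0.11  0.93 -0.81] [0.399 0.283 0.238] yaw 1.603
[array([398.2, 286.6]), array([36.9, 32.6]), np.float64(2.7)] (235, 156, 36, 31)
[array([502. , 466.7]), array([  7.6, 118.3]), np.float64(89.5)] (302, 2, 105, 21)
[array([598.9, 481.8]), array([115.8,  31.1]), np.float64(6.4)] (389, 0, 80, 28)
```

```bash
python3 -m jog '[{"delta_pos":[0,3,-15],"spin":0,"claw":0.25},{"delta_pos":[0,3,-50],"spin":0,"claw":0.25},{"delta_pos":[0,3,-95],"spin":0,"claw":0.25},{"delta_pos":[0,3,-140],"spin":0,"claw":0.25},{"delta_pos":[0,3,-175],"spin":0,"claw":0.25},{"delta_pos":[0,3,-190],"spin":0,"claw":0.25},{"delta_pos":[0,3,-193],"spin":0,"claw":0.25},{"delta_pos":[0,3,-193],"spin":0,"claw":0.25}]' 40
python3 -m jog '[{"delta_pos":[0,0,0],"spin":0,"claw":1},{"delta_pos":[0,0,0],"spin":0,"claw":1},{"delta_pos":[0,0,0],"spin":0,"claw":1},{"delta_pos":[0,0,0],"spin":0,"claw":1},{"delta_pos":[0,0,0],"spin":0,"claw":1},{"delta_pos":[0,0,0],"spin":0,"claw":1}]' 40
python3 -m jog '[{"delta_pos":[0,0,10],"spin":0,"claw":1},{"delta_pos":[0,0,35],"spin":0,"claw":1},{"delta_pos":[0,0,80],"spin":0,"claw":1},{"delta_pos":[0,0,120],"spin":0,"claw":1},{"delta_pos":[5,-10,140],"spin":0,"claw":1},{"delta_pos":[20,-35,140],"spin":0.045,"claw":1},{"delta_pos":[30,-50,140],"spin":0.045,"claw":1},{"delta_pos":[30,-50,140],"spin":0.045,"claw":1}]'
python3 tilt.py
```

```text
clock: 66.45
position: [0.399, 0.2856, 0.0456]
tool_rot: [-3.139, 0.008, 1.602]
force: [0.5, -0.0, -0.3]
grip_width: 0.0641
clock: 67.05
position: [0.3996, 0.2859, 0.0467]
tool_rot: [-3.14, 0.007, 1.601]
force: [-1.1, -1.1, 7.8]
grip_width: 0.0354
clock: 67.85
position: [0.431, 0.2337, 0.188]
tool_rot: [3.141, 0.007, 1.643]
force: [-0.8, 0.8, -1.0]
grip_width: 0.0357
tilt [ 1. -7.] q [-0.41  0.38 -0.27  1.98  0.14  0.8  -0.69] [0.431 0.234 0.188] yaw 1.643
```

```bash
python3 -m jog '[{"delta_pos":[8,-13,0],"spin":0,"claw":1},{"delta_pos":[30,-48,0],"spin":0,"claw":1},{"delta_pos":[55,-90,0],"spin":0,"claw":1},{"delta_pos":[80,-130,0],"spin":0,"claw":1},{"delta_pos":[105,-170,0],"spin":0,"claw":1},{"delta_pos":[130,-215,0],"spin":0,"claw":1},{"delta_pos":[145,-240,0],"spin":0,"claw":1},{"delta_pos":[145,-240,0],"spin":0,"claw":1}]'
python3 -m jog '[{"delta_pos":[8,-15,0],"spin":0,"claw":1},{"delta_pos":[22,-37,0],"spin":0,"claw":1},{"delta_pos":[22,-37,-10],"spin":0,"claw":1},{"delta_pos":[22,-37,-45],"spin":0,"claw":1},{"delta_pos":[22,-37,-80],"spin":0,"claw":1},{"delta_pos":[22,-37,-95],"spin":0,"claw":1},{"delta_pos":[22,-37,-95],"spin":0,"claw":1},{"delta_pos":[22,-37,-95],"spin":0,"claw":1}]'
python3 tilt.py; python3 held.py w11.png 40.7
```

```text
clock: 68.65
position: [0.5772, -0.0103, 0.1885]
tool_rot: [3.14, 0.008, 1.638]
force: [-1.0, 0.8, -1.2]
grip_width: 0.0351
clock: 69.45
position: [0.5998, -0.0468, 0.0947]
tool_rot: [3.139, 0.008, 1.638]
force: [1.7, 0.0, 0.4]
grip_width: 0.0356
tilt [ 3. -8.] q [ 0.09  0.66 -0.16  1.77  0.16  0.73 -0.09] [ 0.6   -0.047  0.095] yaw 1.638
(214, 253, 77, 53) [array([598.8, -46.2]), array([34.1, 29.5]), np.float64(3.8)]
```

```bash
python3 -m jog '[{"delta_pos":[-1.5,2.8,0],"spin":0.006,"claw":1},{"delta_pos":[-1.5,2.8,-12],"spin":0.006,"claw":1},{"delta_pos":[-1.5,2.8,-25],"spin":0.006,"claw":1},{"delta_pos":[-1.5,2.8,-35],"spin":0.006,"claw":1},{"delta_pos":[-1.5,2.8,-42],"spin":0.006,"claw":1},{"delta_pos":[-1.5,2.8,-46],"spin":0.006,"claw":1},{"delta_pos":[-1.5,2.8,-46],"spin":0.006,"claw":1},{"delta_pos":[-1.5,2.8,-46],"spin":0.006,"claw":1}]'
python3 tilt.py
```

```text
clock: 70.3
position: [0.5987, -0.0442, 0.049]
tool_rot: [3.138, 0.008, 1.644]
force: [0.5, 0.3, -0.1]
grip_width: 0.0353
tilt [ 4. -8.] q [ 0.07  0.72 -0.15  1.79  0.18  0.64 -0.11] [ 0.599 -0.044  0.049] yaw 1.644
```

```bash
python3 -m jog '[{"delta_pos":[0,0,0],"spin":0,"claw":0.5},{"delta_pos":[0,0,0],"spin":0,"claw":0.4},{"delta_pos":[0,0,0],"spin":0,"claw":0.4},{"delta_pos":[0,0,0],"spin":0,"claw":0.4},{"delta_pos":[0,0,15],"spin":0,"claw":0.4},{"delta_pos":[0,0,45],"spin":0,"claw":0.3},{"delta_pos":[0,0,60],"spin":0,"claw":0.25},{"delta_pos":[0,0,60],"spin":0,"claw":0.25}]'
python3 -m jog '[{"delta_pos":[0,-10,15],"spin":0,"claw":0},{"delta_pos":[0,-30,60],"spin":0,"claw":0},{"delta_pos":[0,-50,100],"spin":0,"claw":0},{"delta_pos":[0,-70,140],"spin":0,"claw":0},{"delta_pos":[0,-90,160],"spin":0,"claw":0},{"delta_pos":[0,-100,165],"spin":0,"claw":0},{"delta_pos":[0,-100,165],"spin":0,"claw":0},{"delta_pos":[0,-100,165],"spin":0,"claw":0}]'
python3 tilt.py;  python3 look.py w12.png .078
python3 - <<'E'
from h import *
a=cv2.imread('pics/w12.png'); b=eyes.grab_frame('side')
cv2.imwrite('pics/a12.png',np.hstack([a,cv2.resize(b[180:364,190:328],(288,384))]))
E
```

```text
clock: 71.1
position: [0.6, -0.0443, 0.112]
tool_rot: [3.134, 0.009, 1.644]
force: [0.0, -0.1, -0.1]
grip_width: 0.0639
clock: 71.9
position: [0.5996, -0.1434, 0.2754]
tool_rot: [3.136, 0.008, 1.644]
force: [0.5, 0.0, -0.8]
grip_width: 0.0854
tilt [ 6. -7.] q [ 0.26  0.47 -0.18  1.57  0.1   1.1   0.13] [ 0.6   -0.143  0.275] yaw 1.644
[array([ 413.3, -272. ]), array([82.4, 89.9]), np.float64(1.7)] (87, 220, 51, 55)
[array([597.5, -44.8]), array([35.9, 29.9]), np.float64(4.4)] (240, 69, 33, 27)
[array([593.8,   5.8]), array([35.7, 29.9]), np.float64(4.3)] (240, 26, 33, 26)
[array([591.9,  48. ]), array([36.1, 10.3]), np.float64(4.8)] (241, 0, 33, 9)
```

View pics/a12.png

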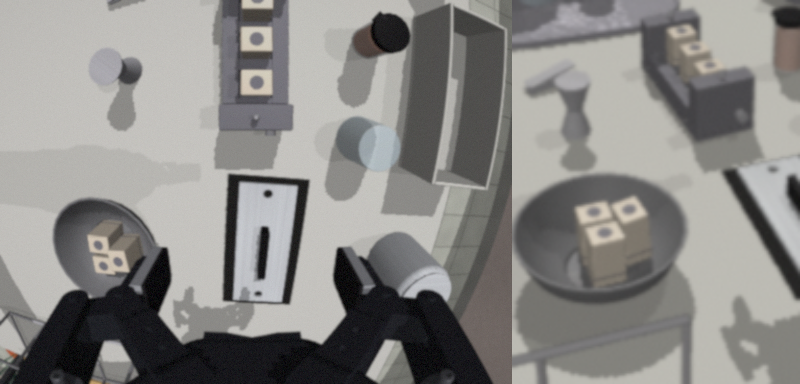

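Run:
```python
from h import *
im=cv2.imread('pics/w12.png');w=cam('wrist')
g=im.max(2); m=np.zeros(g.shape,np.uint8); m[185:300,236:296]=g[185:300,236:296]<70
n,l,s,c=cv2.connectedComponentsWithStats(m)
for i in range(1,n):
    if s[i,4]>12: print(s[i],c[i],plane(w,c[i],.010,1)[:2],plane(w,c[i],.038,1)[:2])
P=np.array([plane(w,q,.010,1)[:2]*1000 for q in [(238,178),(298,181),(283,302),(233,300)]]);print(P,P.mean(0))
```

```text
[236 185   2  28  41] [236.31707317 196.12195122] [ 0.58258416 -0.20368813] [ 0.58324181 -0.19406594]
[265 191   6   6  28] [267.39285714 193.17857143] [ 0.62710883 -0.19597539] [ 0.62470741 -0.1868831 ]
[283 214  13  86 447] [290.76957494 265.6935123 ] [ 0.67659722 -0.31616624] [ 0.67079569 -0.29881621]
[258 227  11  52 378] [262.59259259 252.11111111] [ 0.6287015  -0.29340311] [ 0.62619065 -0.27761704]
[[ 583.38661123 -176.34964369]
 [ 669.52516867 -174.4247776 ]
 [ 673.5195892  -392.51103193]
 [ 586.6305872  -393.37617457]] [ 628.26548907 -284.16540695]
```

```bash
python3 -m jog '[{"delta_pos":[3,-15,-5],"spin":0,"claw":0},{"delta_pos":[12,-55,-30],"spin":-0.04,"claw":0},{"delta_pos":[22,-100,-70],"spin":-0.071,"claw":0},{"delta_pos":[28,-135,-110],"spin":-0.071,"claw":0.3},{"delta_pos":[28,-143,-150],"spin":-0.071,"claw":0.5},{"delta_pos":[28,-143,-175],"spin":-0.071,"claw":0.6},{"delta_pos":[28,-143,-180],"spin":-0.071,"claw":0.6},{"delta_pos":[28,-143,-180],"spin":-0.071,"claw":0.6}]'
python3 look.py w13.png .01 >/dev/null
python3 - <<'E'
from h import *
im=cv2.imread('pics/w13.png');w=cam('wrist')
g=im.max(2); m=(g<70).astype(np.uint8); m[:,:180]=0;m[:,340:]=0;m[300:]=0
n,l,s,c=cv2.connectedComponentsWithStats(m)
for i in range(1,n):
    if 30<s[i,4]: print(s[i],c[i],plane(w,c[i],.010,1)[:2],plane(w,c[i],.038,1)[:2])
E
```

```text
clock: 72.8
position: [0.6274, -0.2856, 0.0948]
tool_rot: [3.137, 0.007, 1.574]
force: [0.4, 0.1, 0.6]
grip_width: 0.0342
[  180    59   160   241 10652] [254.58064213 183.30031919] [ 0.63031829 -0.27315246] [ 0.62982336 -0.26493174]
[245  81  15  14 171] [252.22222222  87.60818713] [ 0.62812901 -0.19781389] [ 0.6279025  -0.19883003]
[ 245  155   15  106 1536] [251.93359375 206.46875   ] [ 0.62827582 -0.29298102] [ 0.62803131 -0.28232924]
[247 286  11   8  57] [252.31578947 289.29824561] [ 0.62896312 -0.37688978] [ 0.62863435 -0.35595039]
```

```bash
python3 -m jog '[{"delta_pos":[0.7,-1,-10],"spin":0,"claw":0.6},{"delta_pos":[0.7,-1,-35],"spin":0,"claw":0.6},{"delta_pos":[0.7,-1,-60],"spin":0,"claw":0.6},{"delta_pos":[0.7,-1,-73],"spin":0,"claw":0.6},{"delta_pos":[0.7,-1,-77],"spin":0,"claw":0.6},{"delta_pos":[0.7,-1,-77],"spin":0,"claw":0.6},{"delta_pos":[0.7,-1,-77],"spin":0,"claw":0.6}]' 60
python3 -m jog '[{"delta_pos":[0,0,0],"spin":0,"claw":1},{"delta_pos":[0,0,0],"spin":0,"claw":1},{"delta_pos":[0,0,0],"spin":0,"claw":1},{"delta_pos":[0,0,0],"spin":0,"claw":1},{"delta_pos":[0,0,0],"spin":0,"claw":1},{"delta_pos":[0,0,0],"spin":0,"claw":1}]' 60
python3 -m jog '[{"delta_pos":[0,0,5],"spin":0,"claw":1},{"delta_pos":[0,0,20],"spin":0,"claw":1},{"delta_pos":[0,0,55],"spin":0,"claw":1},{"delta_pos":[0,0,100],"spin":0,"claw":1},{"delta_pos":[0,0,145],"spin":0,"claw":1},{"delta_pos":[0,0,160],"spin":0,"claw":1},{"delta_pos":[0,0,160],"spin":0,"claw":1},{"delta_pos":[0,0,160],"spin":0,"claw":1}]'
python3 tilt.py
```

```text
clock: 73.55
position: [0.6297, -0.287, 0.0206]
tool_rot: [3.134, 0.008, 1.575]
force: [0.1, -0.5, -0.8]
grip_width: 0.0342
clock: 74.15
position: [0.6304, -0.2873, 0.022]
tool_rot: [3.132, 0.009, 1.574]
force: [-1.5, 1.4, 8.9]
grip_width: 0.0104
clock: 74.95
position: [0.6299, -0.2872, 0.1815]
tool_rot: [3.133, 0.009, 1.575]
force: [-0.9, -0.3, -2.7]
grip_width: 0.0104
tilt [ 9. -9.] q [ 0.42  0.67 -0.13  1.46  0.1   1.01  0.27] [ 0.63  -0.287  0.182] yaw 1.575
```

```bash
python3 -m jog '[{"delta_pos":[-1,10,0],"spin":0.01,"claw":1},{"delta_pos":[-5,40,0],"spin":0.03,"claw":1},{"delta_pos":[-10,85,0],"spin":0.05,"claw":1},{"delta_pos":[-15,130,0],"spin":0.07,"claw":1},{"delta_pos":[-20,175,0],"spin":0.07,"claw":1},{"delta_pos":[-25,215,0],"spin":0.07,"claw":1},{"delta_pos":[-28,235,0],"spin":0.07,"claw":1},{"delta_pos":[-28,240,0],"spin":0.07,"claw":1}]'
python3 -m jog '[{"delta_pos":[-1,10,0],"spin":0,"claw":1},{"delta_pos":[-3,30,0],"spin":0,"claw":1},{"delta_pos":[-6,50,0],"spin":0,"claw":1},{"delta_pos":[-6,54,-10],"spin":0,"claw":1},{"delta_pos":[-6,54,-35],"spin":0,"claw":1},{"delta_pos":[-6,54,-50],"spin":0,"claw":1},{"delta_pos":[-6,54,-55],"spin":0,"claw":1},{"delta_pos":[-6,54,-55],"spin":0,"claw":1}]'
python3 tilt.py
python3 - <<'E'
from h import *
a,w=grab('wrist','w14.png'); b,p=grab('scene','sc14.png'); c,_=grab('side','sd14.png')
print(proj(w,(.5874,.0959,.095),1),proj(p,(.5874,.0959,.095)),proj(p,(.6006,-.0836,.095)))
cv2.imwrite('pics/a14.png',np.hstack([a,np.vstack([cv2.resize(b[150:240,170:305],(288,192)),cv2.resize(c[170:250,235:355],(288,192))])]))
E
```

```text
clock: 75.75
position: [0.6007, -0.0432, 0.1803]
tool_rot: [3.135, 0.007, 1.649]
force: [0.8, -0.2, -2.1]
grip_width: 0.0104
clock: 76.55
position: [0.5944, 0.0103, 0.1245]
tool_rot: [3.137, 0.007, 1.649]
force: [-0.5, 0.2, -2.2]
grip_width: 0.0103
tilt [ 6. -7.] q [-0.    0.6  -0.17  1.77  0.15  0.77 -0.17] [0.594 0.01  0.125] yaw 1.649
[252.35322615  87.71517181] [273.30938033 194.67541619] [195.37714939 176.90181328]
```

View pics/a14.png

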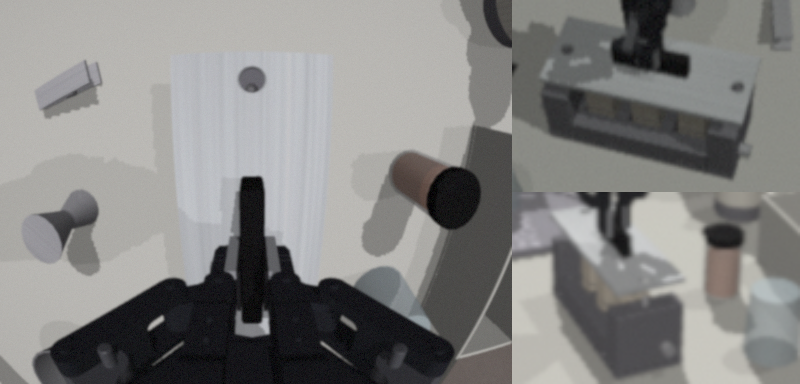

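```bash
python3 - <<'E'
from h import *
w=cam('wrist')
print(plane(w,(251.5,79),.1125,1),plane(w,(252,88),.094,1))
E
python3 -m jog '[{"delta_pos":[0.5,-2,0],"spin":-0.004,"claw":1},{"delta_pos":[1,-4.3,0],"spin":-0.004,"claw":1},{"delta_pos":[1,-4.3,0],"spin":-0.004,"claw":1},{"delta_pos":[1,-4.3,-3],"spin":-0.004,"claw":1},{"delta_pos":[1,-4.3,-6],"spin":-0.004,"claw":1},{"delta_pos":[1,-4.3,-9],"spin":-0.004,"claw":1},{"delta_pos":[1,-4.3,-9],"spin":-0.004,"claw":1},{"delta_pos":[1,-4.3,-9],"spin":-0.004,"claw":1}]'
python3 - <<'E'
from h import *
a,w=grab('wrist','w15.png'); z=bot.observe()['position'][2]-.018+.006
g=a.max(2); m=np.zeros(g.shape,np.uint8); m[60:120,225:280]=g[60:120,225:280]<120
n,l,s,c=cv2.connectedComponentsWithStats(m)
for i in range(1,n):
    if s[i,4]>30: print(s[i],c[i],plane(w,c[i],z,1))
cv2.imwrite('pics/a15.png',cv2.resize(a[50:130,200:306],None,fx=5,fy=5,interpolation=cv2.INTER_CUBIC))
E
```

```text
[0.58736477 0.1001546  0.1125    ] [0.58810141 0.09612999 0.094     ]
clock: 77.5
position: [0.5961, 0.0064, 0.1169]
tool_rot: [3.134, 0.007, 1.645]
force: [0.0, -0.3, -2.9]
grip_width: 0.0107
[239  67  26  25 499] [251.46492986  79.12625251] [0.58863513 0.09576064 0.10503621]
```

View pics/a15.png

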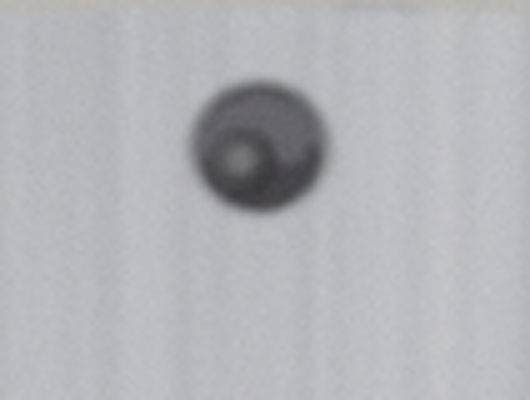

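```bash
python3 -c "
from h import *
w=cam('wrist');print(plane(w,(248.4,81.6),.095,1)*1000)"
```

```text
[587.18782958  94.92962506  95.        ]
```

```bash
python3 -m jog '[{"delta_pos":[-1,-0.6,0],"spin":0,"claw":1},{"delta_pos":[-1,-0.6,0],"spin":0,"claw":1},{"delta_pos":[-1,-0.6,-4],"spin":0,"claw":1},{"delta_pos":[-1,-0.6,-8],"spin":0,"claw":1},{"delta_pos":[-1,-0.6,-12],"spin":0,"claw":1},{"delta_pos":[-1,-0.6,-15],"spin":0,"claw":1},{"delta_pos":[-1,-0.6,-16.5],"spin":0,"claw":1},{"delta_pos":[-1,-0.6,-16.5],"spin":0,"claw":1}]'
python3 tilt.py
```

```text
clock: 78.35
position: [0.5951, 0.0058, 0.1003]
tool_rot: [3.134, 0.007, 1.645]
force: [0.1, -0.1, -1.3]
grip_width: 0.0103
tilt [ 8. -7.] q [-0.    0.64 -0.16  1.79  0.16  0.72 -0.17] [0.595 0.006 0.1  ] yaw 1.645
```

```bash
python3 -m jog '[{"delta_pos":[0,0,-1],"spin":0,"claw":1},{"delta_pos":[0,0,-1],"spin":0,"claw":0.85},{"delta_pos":[0,0,-1],"spin":0,"claw":0.6},{"delta_pos":[0,0,-1],"spin":0,"claw":0.5},{"delta_pos":[0,0,0],"spin":0,"claw":0.5},{"delta_pos":[0,0,5],"spin":0,"claw":0.5},{"delta_pos":[0,0,30],"spin":0,"claw":0.4},{"delta_pos":[0,0,60],"spin":0,"claw":0.3}]'
python3 -m jog '[{"delta_pos":[0,-15,30],"spin":0,"claw":0},{"delta_pos":[0,-40,70],"spin":0,"claw":0},{"delta_pos":[0,-65,110],"spin":0,"claw":0},{"delta_pos":[0,-85,125],"spin":0,"claw":0},{"delta_pos":[0,-85,125],"spin":0,"claw":0},{"delta_pos":[0,-85,125],"spin":0,"claw":0}]'
python3 - <<'E'
from h import *
a,w=grab('wrist','w16.png'); b,p=grab('scene'); c,s=grab('side')
cv2.imwrite('pics/a16.png',np.hstack([a,np.vstack([cv2.resize(b[150:240,170:305],(288,192),interpolation=2),cv2.resize(c[170:250,235:355],(288,192),interpolation=2)])]))
from cov import cov
cov(a,w,zone=(200,5,310,240))
for x in (-1,1):
  for y in (-1,1):
    X=np.array([594.2,5.9])/1000+R.from_euler('z',.0735).as_matrix()[:2,:2]@np.array([.042*x,.105*y]); print(np.round(proj(w,[*X,.088],1)))
E
```

```text
clock: 79.15
position: [0.5945, 0.0058, 0.1606]
tool_rot: [3.136, 0.007, 1.645]
force: [0.3, 0.1, 0.3]
grip_width: 0.0598
clock: 79.75
position: [0.5944, -0.0792, 0.2858]
tool_rot: [3.136, 0.007, 1.645]
force: [-0.6, -0.1, -0.3]
grip_width: 0.0856
1567.0 [array([ 616.6, -144.3]), array([83.2, 32.4]), np.float64(0.2)] (230, 214, 74, 26)
494.5 [array([594.4,   5. ]), array([ 7.3, 74.9]), np.float64(4.4)] (254, 59, 8, 72)
[221. 183.]
[219.   6.]
[291. 183.]
[294.   7.]
```

View pics/a16.png

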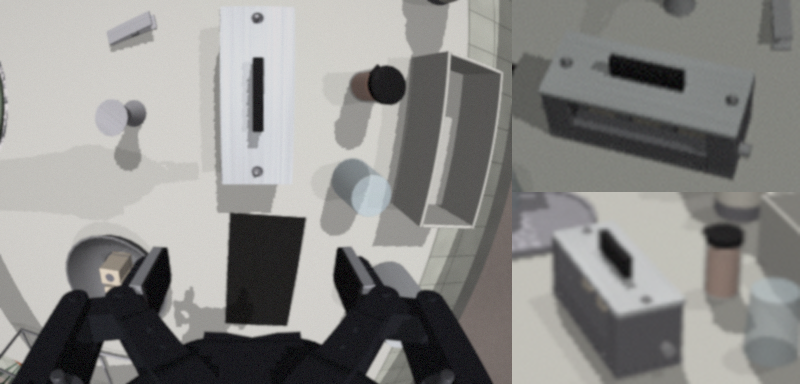

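```bash
python3 -c "
from workcell import bot
print(bot.job_done())"
```

```text
the job is handed in; nothing more can be done
None
```

The cartridge change is done and handed in at about 80 s of the 208 s allowed; no verdict was reported.

- **Cover off:** I lifted it off the pins and parked it flat on the mat.
- **Spent cartridges:** all three bays held one, and all three went into the grey bowl. In the last clear views they stood upright inside it; the final picture shows the bowl partly hidden by the gripper but upright.
- **Fresh cartridges:** one is in each bay. Each was released about 0.3 mm above the bay floor (by tool height), and the two tops fully in view matched the 78 mm home height. The bay 3 top was only partly in the picture.
- **Cover back on:** the last picture shows both pin tips in the holes. The plate's edges were within a pixel or two of where a flat, seated plate should appear.
- **Other objects:** the jigger, jar, clip and counter tumbler looked unmoved in the last view. I did not look again at the two tumblers on the tray after the last pick.

**What disagreed along the way:**
- The tool slowly tilted by about 3° while I was moving the fresh cartridges. It took roughly 30 s to bring back under 0.01 rad before the last cartridge and the cover.
- The early bowl fits from the fixed cameras disagreed by several centimetres, so I used the wrist camera instead.
- Wrist-camera positions read about 1–2 mm lower in x than the gripped positions, within the stated calibration.

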